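# Broken measuring cylinders into the glass-waste bin

## Task

Two of the measuring cylinders are snapped off short, without a rim, and belong in the grey flap-topped broken-glass bin. First drop the one lying on the mat through the flap; then take the broken one out of the tray, lay it on its side on the mat and let go of it, take it again across its middle, and drop it in flat too, as it is too long to go in upright. Hold the sprung flap open for each, let it close afterwards, and do not knock over or shift the sound glassware.

Things in the scene. Friction and masses are not known exactly. Their poses are not given: they have to be found in the camera images.
- lying_reject: Snapped measuring cylinder, 160 mm long, about 80 g: glass tube 20 mm thick, six-sided foot and guard ring (34 mm over flats, 39 over corners). Origin on the axis, 60 mm from the foot's underside, near the centre of mass; z runs to the jagged end. Along z: foot -60 to -48, ring 28 to 40, end 100 mm. Starts lying on the mat, axis 17 mm above it, turned up to 1.2 rad.
- standing_reject: Snapped measuring cylinder, 160 mm long, about 80 g: glass tube 20 mm thick, six-sided foot and guard ring (34 mm over flats, 39 over corners). Origin on the axis, 60 mm from the foot's underside, near the centre of mass; z runs to the jagged end. Along z: foot -60 to -48, ring 28 to 40, end 100 mm. Starts upright in any of the tray's three places; free to grip by the stub.
- lying_end (a point): Centre of the snapped end of the lying reject, on its axis.
- standing_end (a point): Centre of the snapped end of the standing reject, on its axis.
- bin: Fixed grey steel bin, 150 mm (its x) by 250 mm (its y) by 150 mm high, walls 4 mm, floor 4 mm thick. Origin under its centre on the bench, z up. Its top is a 3 mm frame round an opening 116 mm (x) by 220 mm (y), centred, filled by the flap. A reject dropped in ends on the hidden floor inside.
- slot (a point): Centre of the opening, level with the top of the bin, 150 mm above the bench; axes as the bin's.
- flap (a joint): Steel flap's angle: 0 shut and level, growing as it swings down into the bin; stop at 1.25. Flap 114 x 214 x 2 mm, hinged on the bin's -x side (line along the bin's y at x = -57 mm, z = 150 mm), free edge at +x. Its spring shuts it: 0.12 Nm to start, 0.22 Nm near 1 rad (3 to 7 N at 35 mm from the hinge). A reject's weight does not open it; past 0.8 rad a reject lying along the hinge rolls off it.
- flap_edge (a point): Middle of the flap's free edge, on its top face.
- mat: Fixed black rubber mat, 240 mm (its x) by 200 mm (its y), 4 mm thick, on the bench. Origin under its centre, z up.
- tray: Fixed white plastic draining tray, 105 mm (its x) by 270 mm (its y), rim 18 mm high, floor 5 mm thick. Origin under its centre, z up. Three cylinders stand in it in a row along its y axis, about 85 mm apart.
- sound_1: Sound graduated cylinder standing in the tray: 200 mm tall, with a flared rim (28 mm in diameter) and a spout; same tube (20 mm), foot and guard ring as the broken ones. Not to be disturbed. Origin on its axis 60 mm above the underside of its foot, z axis up the tube.
- sound_2: Sound graduated cylinder standing in the tray: 200 mm tall, with a flared rim (28 mm in diameter) and a spout; same tube (20 mm), foot and guard ring as the broken ones. Not to be disturbed. Origin on its axis 60 mm above the underside of its foot, z axis up the tube.
- flask: Conical glass flask, 68 mm across the foot, 106 mm tall, neck 26 mm, upright on the bench beyond the mat. Not to be disturbed. Origin under its centre.
- beaker: Small glass beaker, 48 mm across, 58 mm tall, upright on the bench beyond the mat. Not to be disturbed. Origin under its centre.
There are look-alikes about, which are no part of the job. What is shaped like the lying_reject but purple is not meant.

How it is judged:
On the way, in this order (a step that is already met when the one before it is completed fails the run):
1. the reject from the mat is in the bin and the flap has shut over it (x of lying_reject in the frame of bin between -0.08 and 0.08 m and y of lying_reject in the frame of bin between -0.13 and 0.13 m and z of lying_reject in the frame of bin between -0.01 and 0.12 m and z of lying_end in the frame of bin below 0.14 m and value of joint flap below 0.08 rad), for 0.2 s.
2. the other reject lies on its side on the mat (its origin over the mat), let go and still (angle between standing_reject's own z axis and vertical between 1.4 and 1.75 rad and x of standing_reject in the frame of mat between -0.12 and 0.12 m and y of standing_reject in the frame of mat between -0.1 and 0.1 m and z of standing_reject in the frame of mat below 0.03 m and contact force between standing_reject and the fingers below 0.05 N and linear speed of standing_reject below 0.05 m/s), for 0.2 s.
At the end, for the whole second after the job is handed in: Both rejects are wholly inside the bin (snapped ends more than 10 mm below its top, origins more than 30 mm below), the flap is shut (below 0.08 rad), and the two sound cylinders, the flask and the beaker stand upright (within 0.2 rad) within 30 mm of where they began (all of step 1 and x of standing_reject in the frame of bin between -0.08 and 0.08 m and y of standing_reject in the frame of bin between -0.13 and 0.13 m and z of standing_reject in the frame of bin between -0.01 and 0.12 m and z of standing_end in the frame of bin below 0.14 m and angle between each of sound_1, sound_2, flask, beaker's own z axis and vertical below 0.2 rad and distance of each of sound_1, sound_2, flask, beaker from where it was at the start of the episode below 0.03 m); the robot touches nothing.
It fails at once if a sound cylinder, the flask or the beaker is tipped by more than 0.5 rad or shifted by more than 40 mm (angle between any of sound_1, sound_2, flask, beaker's own z axis and vertical above 0.5 rad or distance of any of sound_1, sound_2, flask, beaker from where it was at the start of the episode above 0.04 m).
It also fails if it takes over 72 s, if anything falls off the work surface, if the arm or the gripper's body presses on something with over 40 N, if the wrist force passes 120 N, or if a joint passes its speed limit or range.

## Robot

A 7-joint arm with a two-finger parallel gripper is mounted at the origin on the work surface. World frame = base frame: x ahead of the robot, y to its left, z up, the work surface at z = 0. Lengths are in m, angles in rad, forces in N, time in s.
With the tool pointing down it reaches from about 0.425 to 0.875 m from the base axis. Payload 4.7 kg.
Tool frame: the origin (TCP) lies midway between the tips of the shut fingers; the grasp point (between the pads) lies 19 mm behind it; z points along the fingers, y is the direction in which the jaws open and shut (so a half turn about z gives the same grasp; the last joint's range is limited). The gripper opens to 87 mm and grips with 3 to 60 N. Pads are 19 mm wide; open, the fingers measure 117 mm over their backs; the gripper's body (75 mm by 190 mm) begins 51 mm behind the grasp point.
Start: joints at [-1.33, 0.321, -0.07, 1.45, 0.023, 1.371, -0.057], TCP at [0.146, 0.633, 0.223] pointing down, gripper open.
Joint ranges: [-2.86, 2.86], [-0.3, 2.09], [-1.38, 1.24], [0.06, 2.45], [-1.56, 4.7], [0.09, 2.05], [-2.69, 2.69]. Speed limits (rad/s): [2.57, 2.57, 3.14, 3.14, 3.14, 3.14, 3.14].

## Interface

Orientations are given as a unit quaternion [w, x, y, z].
In Python, from cell import r gives the robot as it stands.
- The arm moves only by the tool servo_tool, never from a script. Its argument "commands" is one flat list of numbers, 5 for each row, row after row: the closure in counts, from 0 (fully open) to 255 (shut), then the shift along the tool's x, y, z in m, then the turn about the tool's z in degrees. A call has 1 to 20 rows; each row shifts and turns the pose as measured when the row begins, along the tool's axes as they then stand; what a row does not reach is not made up. A row lasts 1/8 s, in which the tool goes at most 62.5 mm and 10.7 degrees, less where a joint would pass 70% of its speed; a pose out of reach is approached as far as the arm can. A call is refused whole if a number of a shift passes 0.0625 or a number of a turn 10.7, either way. A call with a gripper value outside its range is refused whole. The fingers move at their own pace and stop on an object; the grip force is fixed at half the most. Time passes only in rows, so rows that do not move let the fingers close. It gives the time, the measured TCP pose, the force and the opening at its end, in the units of the state.
- r.get_state(): the state, without advancing time (a new reading comes with each control period).
- r.capture(name): name is "side" or "top"; returns a dict with "img" (480x640x3 uint8, red, green, blue), "range_z" (480x640 float32, m along the optical axis (not along the pixel's ray), 0 where there is no reading), "mtx" (3x3 intrinsics, pixels), "T" (4x4, takes a point from camera to world coordinates). Camera axes: x right, y up, looking along -z (the intrinsics and any distortion apply to the point x, -y, -z); pixel columns grow to the right and rows downward; lengths in m; the calibration is good to about 2 mm. A picture is of the moment at which its call begins.
- r.finish_job(): hands the job in, once; it reports no verdict.
The state is a dict: "clock": time; "joint_positions": joint angles; "joint_vel": joint speeds; "effort": joint torques, N m; "tool_pos": TCP position; "eef_rot": TCP orientation; "contact_force": force on the tool from outside, world axes, zero at the start; "wrist_torque": the same for the moment, N m; "finger_gap": opening from 0.0 (shut) to 1.0 (fully open).
Only numpy, scipy, OpenCV 4.12 (cv2) and the standard library are available. Lean on these libraries where they do the work, as an engineer would, in place of code of your own. Each camera call takes 0.05 s, during which the arm holds its last target.

## Working session

There is one attempt and no reset: what is moved stays moved. The work goes in short steps, Python scripts to look and compute and a tool call to move; the robot and the scene stay as the last step left them, time stands still between calls to the robot, and variables do not carry over. Pictures are saved under pics/ and viewed, and the job is handed in when it is done.

Besides the shell and the picture viewer there is one more tool, called after "Call:" as name(argument=value, ...) on one line, values as JSON. servo_tool: Moves the arm, as the interface text tells. Its arguments: {"type":"object","properties":{"commands":{"type":"array","items":{"type":"number"}}},"required":["commands"]}

```bash
mkdir -p pics; ls; python3 - <<'E'
from cell import r
import cv2,numpy as np
s=r.get_state();print({k:np.round(v,3) for k,v in s.items()})
for n in("side","top"):
    c=r.capture(n);cv2.imwrite(f"pics/{n}0.png",c["img"][:,:,::-1]);print(n,c["mtx"],np.round(c["T"],3));np.savez(f"pics/{n}0.npz",**{k:c[k] for k in("img","range_z","mtx","T")})
E
```

```text
pics
{'clock': np.float64(0.0), 'joint_positions': array([-1.33 ,  0.322, -0.07 ,  1.452,  0.023,  1.371, -0.057]), 'joint_vel': array([ 0.001,  0.   ,  0.001,  0.001, -0.   ,  0.001,  0.001]), 'effort': array([ 0.0000e+00, -4.9130e+01, -4.0400e-01, -3.1252e+01, -6.4000e-02,
        4.4000e-02,  0.0000e+00]), 'tool_pos': array([0.146, 0.633, 0.221]), 'eef_rot': array([-0.   ,  0.113,  0.994, -0.001]), 'contact_force': array([-1.006,  0.544, -0.277]), 'wrist_torque': array([-0.013, -0.019, -0.018]), 'finger_gap': np.float64(0.996)}
side [[557.49491263   0.         324.58268666]
 [  0.         557.49491263 233.00435158]
 [  0.           0.           1.        ]] [[ 0.758  0.418 -0.5   -0.061]
 [-0.652  0.483 -0.585 -0.69 ]
 [-0.003  0.769  0.639  0.909]
 [ 0.     0.     0.     1.   ]]
top [[540.74204285   0.         321.90231766]
 [  0.         540.74204285 236.9321521 ]
 [  0.           0.           1.        ]] [[ 0.02   0.998 -0.057  0.454]
 [-1.     0.02   0.005  0.016]
 [ 0.006  0.057  0.998  1.186]
 [ 0.     0.     0.     1.   ]]
```

View pics/side0.png

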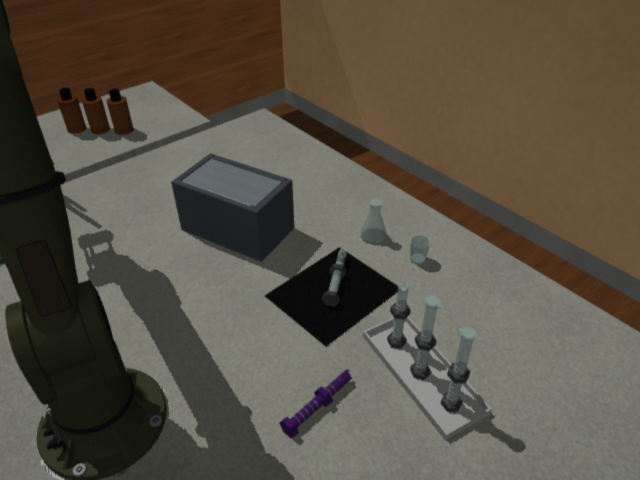

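View pics/top0.png

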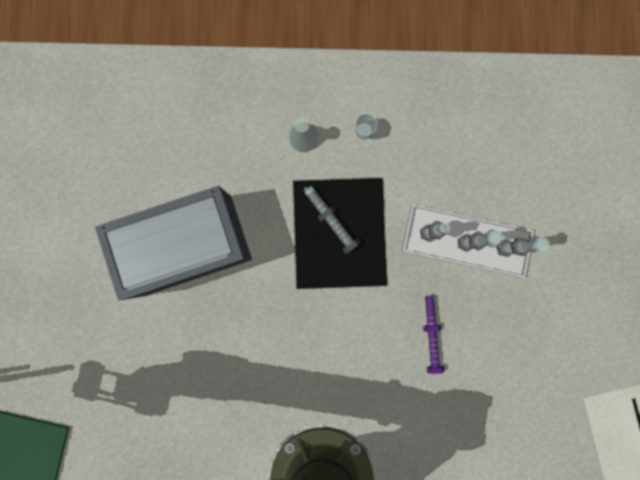

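The grey cylinder lying on the mat (top 330,218) is the lying reject. The purple one (433,335) is the look-alike, off the mat. In the tray, the leftmost cylinder (side 399,315; top 432,231) looks rimless and short. I'll enlarge to confirm both, and the hinge side of the bin.

```bash
cat > h.py <<'E'
import numpy as np,cv2
def load(f): return dict(np.load(f))
def px2w(c,u,v,z):  # pixel ray to plane z
    K,T=c["mtx"],c["T"]; d=np.array([(u-K[0,2])/K[0,0],-(v-K[1,2])/K[1,1],-1.]); d=T[:3,:3]@d; o=T[:3,3]
    return o+d*(z-o[2])/d[2]
def ray(c,u,v):
    K,T=c["mtx"],c["T"]; d=np.array([(u-K[0,2])/K[0,0],-(v-K[1,2])/K[1,1],-1.]); return T[:3,3],T[:3,:3]@d
def tri(c1,p1,c2,p2):
    o1,d1=ray(c1,*p1);o2,d2=ray(c2,*p2);A=np.stack([d1,-d2],1);s=np.linalg.lstsq(A,o2-o1,rcond=None)[0]
    a=o1+s[0]*d1;b=o2+s[1]*d2;return (a+b)/2,np.linalg.norm(a-b)
def cloud(c):
    K,T=c["mtx"],c["T"];v,u=np.mgrid[0:480,0:640];z=c["range_z"];P=np.stack([(u-K[0,2])/K[0,0]*z,-(v-K[1,2])/K[1,1]*z,-z],-1);return P@T[:3,:3].T+T[:3,3]
def w2px(c,P):
    K,T=c["mtx"],c["T"];q=T[:3,:3].T@(np.asarray(P)-T[:3,3]);return np.array([K[0,0]*q[0]/-q[2]+K[0,2],K[1,1]*-q[1]/-q[2]+K[1,2]])
E
python3 - <<'E'
from h import *
s=load("pics/side0.npz");t=load("pics/top0.npz")
def crop(c,x,y,w,h,f): return cv2.resize(c["img"][y:y+h,x:x+w,::-1],None,fx=f,fy=f,interpolation=cv2.INTER_CUBIC)
cv2.imwrite("pics/c_bin_s.png",crop(s,165,145,135,115,5.5))
cv2.imwrite("pics/c_bin_t.png",crop(t,90,175,170,130,4.5))
cv2.imwrite("pics/c_mat_t.png",crop(t,285,170,260,120,3))
cv2.imwrite("pics/c_tray_s.png",crop(s,260,230,250,215,3))
Pt=cloud(t);Ps=cloud(s)
for n,P,u,v in[("bin top",Pt,175,240),("mat",Pt,310,270),("lie",Pt,330,218),("bench",Pt,400,320),("tray top",Pt,426,232),("s standing",Ps,402,290),("s flapp",Ps,235,182),("lie s",Ps,335,280)]: print(n,np.round(P[v,u],3))
E
```

```text
bin top [0.501 0.292 0.148]
mat [0.448 0.034 0.004]
lie [ 0.561 -0.006  0.029]
bench [ 0.343 -0.164 -0.004]
tray top [ 0.534 -0.21   0.044]
s standing [ 0.526 -0.226  0.16 ]
s flapp [0.498 0.295 0.146]
lie s [ 0.54  -0.023  0.026]
```

View pics/c_bin_s.png

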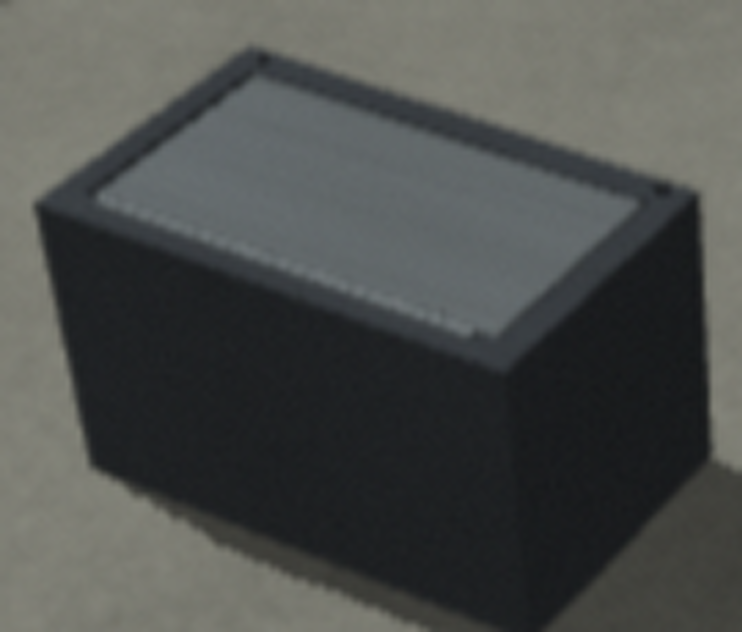

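View pics/c_bin_t.png

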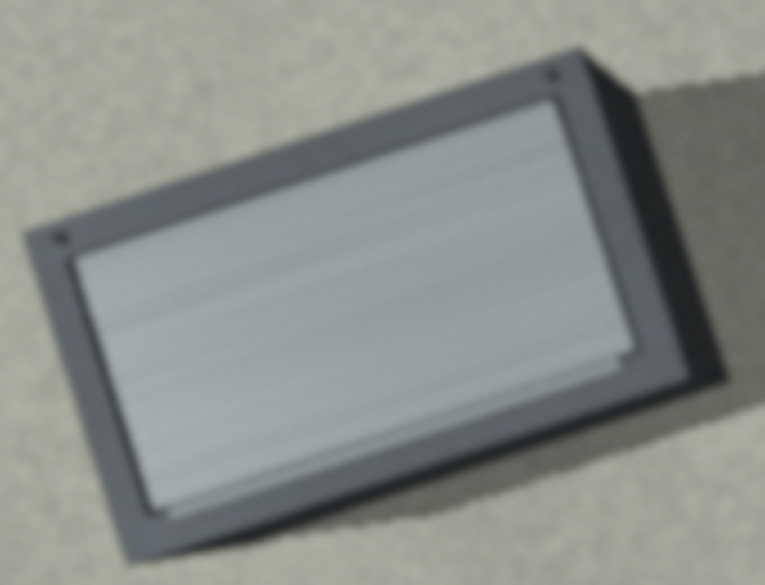

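View pics/c_mat_t.png

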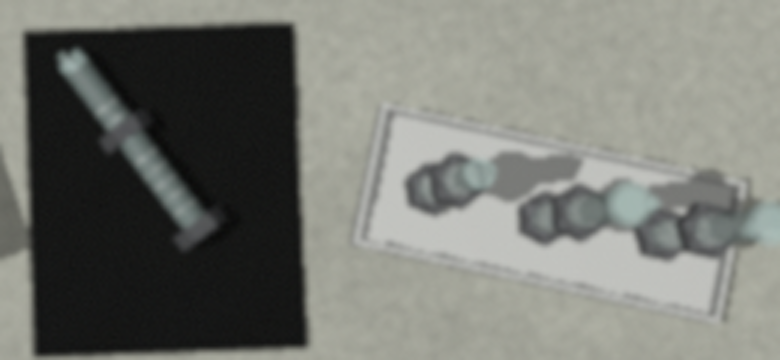

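View pics/c_tray_s.png

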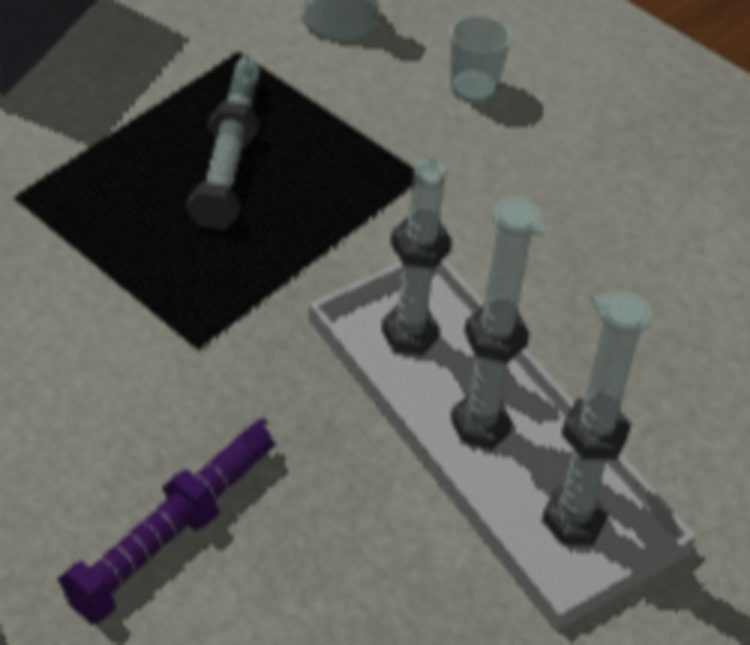

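Enlarged, the mat cylinder is grey-glass with a jagged end. The leftmost tray cylinder (side 402,287) is shorter and has no flared rim, while the other two have rims and spouts. The bin has a hinge barrel-like strip on the robot side (top crop 170,515→620,360). I'll measure now.

```bash
python3 - <<'E'
from h import *
s=load("pics/side0.npz");t=load("pics/top0.npz")
np.set_printoptions(precision=4,suppress=True)
# bin corners from two views
ct=[(90+x/4.5,175+y/4.5) for x,y in[(25,232),(580,47),(690,380),(130,562)]]
cs=[(165+x/5.5,145+y/5.5) for x,y in[(37,207),(250,47),(697,195),(505,372)]]
# side: left corner, far-left, right-far, near. match by world
Wt=np.array([px2w(t,*p,.15) for p in ct]);Ws=np.array([px2w(s,*p,.15) for p in cs])
print(Wt);print(Ws)
for i,a in enumerate(ct):
    j=np.argmin(np.linalg.norm(Ws-Wt[i],axis=1));print("tri",i,j,*tri(t,a,s,cs[j]))
c=Wt.mean(0);print("ctr",c,Ws.mean(0))
for i in range(4):
    e=Wt[(i+1)%4]-Wt[i];print(np.linalg.norm(e),np.degrees(np.arctan2(e[1],e[0])))
    
# lying axis in top: end (72,62), foot centre(200,228) crop 3, off 285,170
for n,p in[("end",(72,62)),("ring",(126,130)),("foot",(200,228))]:
    print(n,px2w(t,285+p[0]/3,170+p[1]/3,.021))
for n,p in[("end",(246,66)),("ring",(232,122)),("footface",(213,206))]:
    print(n,px2w(s,260+p[0]/3,230+p[1]/3,.021))
print("lie end tri",tri(t,(285+72/3,170+62/3),s,(260+246/3,230+66/3)))
print("lie ring tri",tri(t,(285+126/3,170+130/3),s,(260+232/3,230+122/3)))
print("st end tri",tri(t,(285+482/3,170+173/3),s,(260+429/3,230+170/3)))
print("st ring tri",tri(t,(285+458/3,170+178/3),s,(260+422/3,230+243/3)))
print("st foot tri",tri(t,(285+430/3,170+187/3),s,(260+411/3,230+334/3)))
for n,p in [("mat",[(25,33),(292,25),(307,345),(35,353)]),("tray",[(383,103),(748,182),(724,321),(356,243)])]:
    print(n,np.array([px2w(t,285+x/3,170+y/3,.004 if n=="mat" else .018) for x,y in p])[:,:2])
for n,uv,z in[("flask",(304,148),0),("beaker",(367,128),0.03)]:print(n,px2w(t,*uv,z))
for n,uv,z in[("flask",(374,238),0),("beaker",(419,258),0)]:print(n,px2w(s,*uv,z))
E
```

```text
[[0.5239 0.4447 0.15  ]
 [0.6081 0.2112 0.15  ]
 [0.4666 0.1601 0.15  ]
 [0.385  0.3943 0.15  ]]
[[0.3792 0.3868 0.15  ]
 [0.5194 0.4394 0.15  ]
 [0.602  0.2059 0.15  ]
 [0.465  0.157  0.15  ]]
tri 0 1 [0.5239 0.4472 0.1445] 0.0009208031908399702
tri 1 2 [0.6083 0.2129 0.1436] 0.0017623750963342826
tri 2 3 [0.4668 0.1604 0.1471] 0.0004275377766992274
tri 3 0 [0.3841 0.3975 0.1421] 0.0010738352598739058
ctr [0.4959 0.3026 0.15  ] [0.4914 0.2973 0.15  ]
0.2482435145181239 -70.1756320301759
0.1504249510335454 -160.16172174836507
0.24803144917944359 109.19197854752802
0.14768764564077777 19.926668426967655
end [0.62  0.04  0.021]
ring [0.5714 0.     0.021 ]
foot [ 0.5018 -0.0545  0.021 ]
end [0.619  0.0409 0.021 ]
ring [ 0.5675 -0.0001  0.021 ]
footface [ 0.4982 -0.0571  0.021 ]
lie end tri (array([0.6194, 0.0404, 0.0212]), np.float64(0.0013351269673620894))
lie ring tri (array([0.5705, 0.0009, 0.0187]), np.float64(0.003025005389806622))
st end tri (array([ 0.5335, -0.2233,  0.1617]), np.float64(0.002562217464293143))
st ring tri (array([ 0.5353, -0.2233,  0.0931]), np.float64(0.0022435293481937813))
st foot tri (array([ 0.5354, -0.2232,  0.0008]), np.float64(0.0018447169123833203))
mat [[ 0.6431  0.0753]
 [ 0.6531 -0.1207]
 [ 0.419  -0.1347]
 [ 0.4093  0.0627]]
tray [[ 0.5952 -0.1858]
 [ 0.5432 -0.4506]
 [ 0.4425 -0.433 ]
 [ 0.4934 -0.1673]]
flask [0.7179 0.0535 0.    ]
beaker [ 0.7579 -0.0829  0.03  ]
flask [0.7317 0.0449 0.    ]
beaker [ 0.7613 -0.0798 -0.    ]
```

```bash
cat > go.py <<'E'
import sys,numpy as np
from scipy.spatial.transform import Rotation as R
from cell import r
# usage: go.py x y z jawyaw(deg)
s=r.get_state();q=s["eef_rot"];M=R.from_quat([q[1],q[2],q[3],q[0]]).as_matrix()
jy=np.degrees(np.arctan2(M[1,1],M[0,1]))
print("t",round(float(s["clock"]),2),"pos",np.round(s["tool_pos"],4),"jaw",round(jy,1),"tilt",np.round(M[:,2],3),"F",np.round(s["contact_force"],1),"gap",round(float(s["finger_gap"])*87,1),"j",np.round(s["joint_positions"],2))
if len(sys.argv)>4:
    x,y,z,a=map(float,sys.argv[1:5]);d=np.array([x,y,z])-s["tool_pos"]
    print("shift tool",np.round(M.T@d,4),"norm",round(np.linalg.norm(d),3),"turn tool",round((-(a-jy)+180)%360-180,1))
    a0=np.radians(a);M2=np.array([[np.sin(a0),np.cos(a0),0],[-np.cos(a0),np.sin(a0),0],[0,0,-1]])
    print("shift if turned first",np.round(M2.T@d,4))
E
python3 go.py .543 -.022 .22 -51.3
```

```text
t 0.1 pos [0.1461 0.6329 0.2216] jaw 77.0 tilt [-0.    -0.002 -1.   ] F [ 0.1  0.7 -0.4] gap 87.0 j [-1.33  0.32 -0.07  1.45  0.02  1.37 -0.06]
shift tool [-0.5339 -0.5489  0.0026] norm 0.766 turn tool 128.3
shift if turned first [0.0997 0.7592 0.0016]
```

Call:
servo_tool(commands=[0,-0.038,-0.039,0,0,0,-0.038,-0.039,0,0,0,-0.038,-0.039,0,0,0,-0.038,-0.039,0,0,0,-0.038,-0.039,0,0,0,-0.038,-0.039,0,0,0,-0.038,-0.039,0,0,0,-0.038,-0.039,0,0,0,-0.038,-0.039,0,0,0,-0.038,-0.039,0,0,0,-0.038,-0.039,0,0,0,-0.038,-0.039,0,0,0,-0.038,-0.039,0,0])

```text
clock: 1.72
tool_pos: [0.5212, 0.0115, 0.2174]
eef_rot: [-0.002, 0.108, 0.994, -0.002]
contact_force: [0.7, 1.0, 0.1]
finger_gap: 0.998
```

```bash
python3 go.py .543 -.022 .22 -51.3
```

```text
t 1.73 pos [0.5212 0.0115 0.2174] jaw 77.6 tilt [-0.004 -0.004 -1.   ] F [0.7 1.  0.1] gap 86.8 j [-0.65  0.05  0.59  1.79 -0.02  1.32  1.31]
shift tool [-0.0285 -0.0281 -0.0025] norm 0.04 turn tool 128.9
shift if turned first [ 0.0039  0.0398 -0.0026]
```

Call:
servo_tool(commands=[0,0,0,0,10.7,0,0,0,0,10.7,0,0,0,0,10.7,0,0,0,0,10.7,0,0,0,0,10.7,0,0,0,0,10.7,0,0,0,0,10.7,0,0,0,0,10.7,0,0,0,0,10.7,0,0,0,0,10.7,0,0,0,0,10.7,0,0,0,0,10.7,0,0,0,0,5])

```text
clock: 3.35
tool_pos: [0.5183, 0.0044, 0.2121]
eef_rot: [0.002, 0.958, 0.285, -0.008]
contact_force: [-0.1, -0.4, 0.1]
finger_gap: 1.002
```

```bash
python3 go.py .543 -.022 .09 -51.3
```

```text
t 3.35 pos [0.5183 0.0044 0.2121] jaw -56.9 tilt [-0.014 -0.008 -1.   ] F [-0.1 -0.4  0.1] gap 87.2 j [-0.71  0.05  0.67  1.8  -0.03  1.32 -1.02]
shift tool [0.0082 0.0357 0.122 ] norm 0.127 turn tool -5.6
shift if turned first [-0.0028  0.036   0.1221]
```

Call:
servo_tool(commands=[0,0.006,0.018,0.04,-5.6,0,0,0.018,0.04,0,0,0,0,0.04,0,0,0,0,0,0])

```text
clock: 3.85
tool_pos: [0.5434, -0.0218, 0.0888]
eef_rot: [0.001, 0.943, 0.334, -0.007]
contact_force: [0.2, -0.6, 0.3]
finger_gap: 1.002
```

```bash
python3 go.py .543 -.022 .008 -51.3; python3 - <<'E'
from cell import r
import cv2
for n in("side","top"):
    c=r.capture(n);i=c["img"][:,:,::-1]
    i=i[200:360,230:450] if n=="side" else i[150:300,250:450]
    cv2.imwrite(f"pics/a_{n}.png",cv2.resize(i,None,fx=3.5,fy=3.5,interpolation=cv2.INTER_CUBIC))
E
```

```text
t 3.85 pos [ 0.5434 -0.0218  0.0888] jaw -51.0 tilt [-0.013 -0.007 -1.   ] F [ 0.2 -0.6  0.3] gap 87.2 j [-0.62  0.25  0.69  1.88 -0.17  1.08 -0.75]
shift tool [0.0008 0.0001 0.0808] norm 0.081 turn tool 0.3
shift if turned first [ 0.0004 -0.0001  0.0808]
```

View pics/a_side.png

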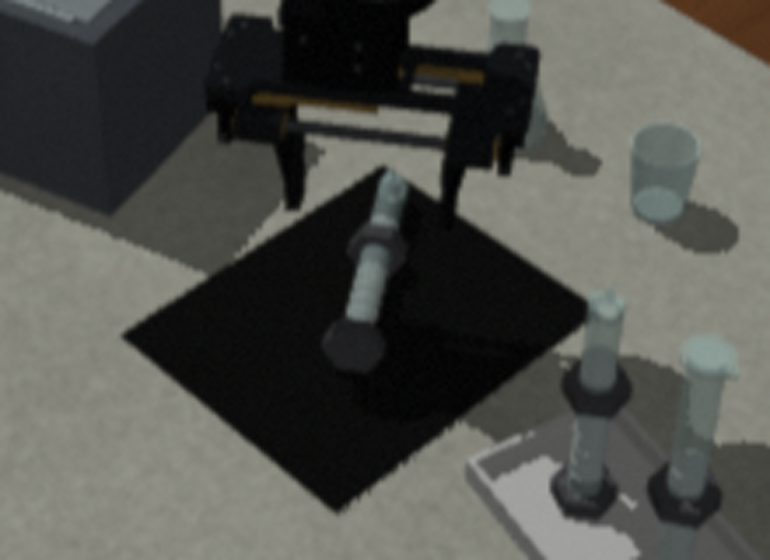

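View pics/a_top.png

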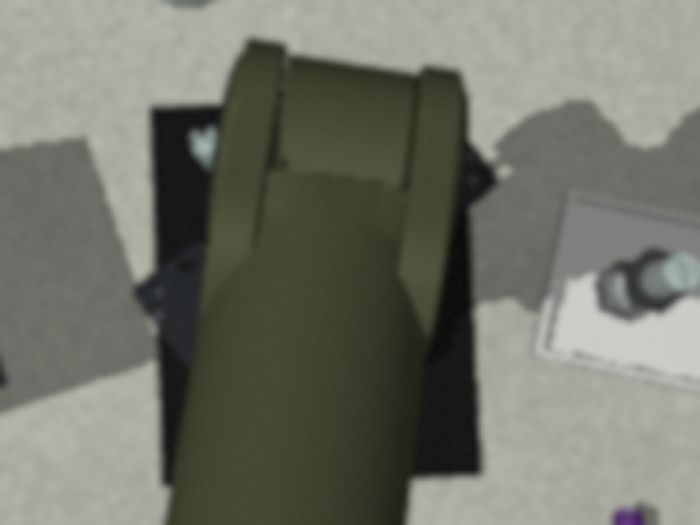

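The fingers straddle the tube (side crop: tips at 293,200 and 450,215, tube between them). I'll descend and close.

Call:
servo_tool(commands=[0,0,0,0.04,0,0,0,0,0.03,0,0,0,0,0.01,0,255,0,0,0,0,255,0,0,0,0,255,0,0,0,0,255,0,0,0,0,255,0,0,0,0,255,0,0,0,0])

```text
clock: 5.08
tool_pos: [0.5574, -0.0198, 0.024]
eef_rot: [0.003, 0.942, 0.335, 0.008]
contact_force: [-0.4, 0.9, -0.1]
finger_gap: 0.404
```

```bash
python3 go.py .494 .300 .22 19.8
```

```text
t 5.08 pos [ 0.5574 -0.0198  0.024 ] jaw -50.9 tilt [ 0.017  0.    -1.   ] F [-0.4  0.9 -0.1] gap 35.1 j [-0.57  0.35  0.65  1.93 -0.26  0.93 -0.68]
shift tool [ 0.1553 -0.2859 -0.197 ] norm 0.38 turn tool -70.7
shift if turned first [-0.3223  0.0487 -0.196 ]
```

Call:
servo_tool(commands=[255,0,0,0,0,255,0,0,0,0])

```text
clock: 5.32
tool_pos: [0.5571, -0.0194, 0.0239]
eef_rot: [0.002, 0.942, 0.335, 0.008]
contact_force: [-0.3, -0.3, -0.2]
finger_gap: 0.196
```

```bash
python3 go.py .543 -.022 .008 -51.3; python3 - <<'E'
from cell import r
import cv2
for n in("side",):
    c=r.capture(n);i=c["img"][:,:,::-1]
    i=i[200:360,230:450] if n=="side" else i[150:300,250:450]
    cv2.imwrite(f"pics/b_{n}.png",cv2.resize(i,None,fx=3.5,fy=3.5,interpolation=cv2.INTER_CUBIC))
E
```

```text
t 5.33 pos [ 0.5571 -0.0194  0.0239] jaw -50.8 tilt [ 0.016  0.001 -1.   ] F [-0.3 -0.3 -0.2] gap 17.1 j [-0.58  0.35  0.65  1.93 -0.26  0.93 -0.68]
shift tool [-0.0127 -0.007   0.0156] norm 0.021 turn tool 0.5
shift if turned first [ 0.0126 -0.0068  0.0159]
```

View pics/b_side.png

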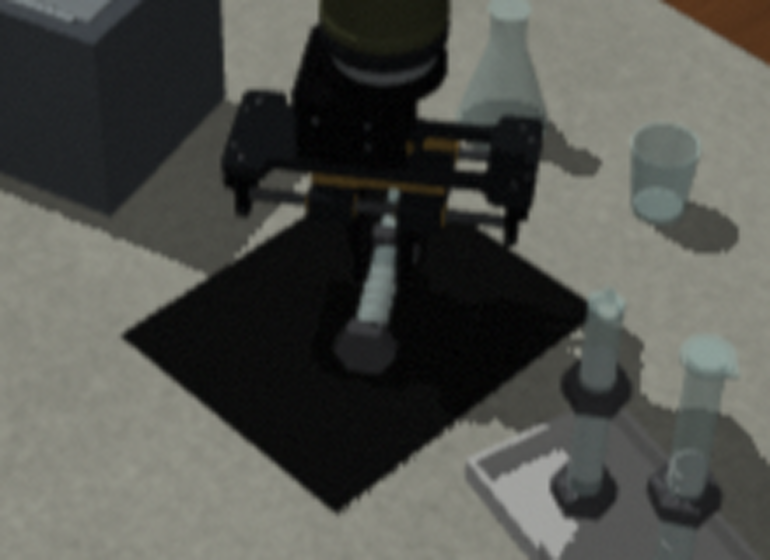

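Call:
servo_tool(commands=[120,0,0,0,0,120,0,0,0,0,120,0,0,0,0,120,0,0,0,0,120,-0.006,0,0,0,120,-0.006,0,0,0])

```text
clock: 6.12
tool_pos: [0.5475, -0.0278, 0.0236]
eef_rot: [0.003, 0.942, 0.335, 0.008]
contact_force: [-0.5, -0.4, -1.2]
finger_gap: 0.531
```

```bash
python3 go.py .543 -.022 .008 -51.3; python3 - <<'E'
from cell import r
import cv2
for n in("side",):
    c=r.capture(n);i=c["img"][:,:,::-1]
    i=i[200:360,230:450] if n=="side" else i[150:300,250:450]
    cv2.imwrite(f"pics/b2_{n}.png",cv2.resize(i,None,fx=3.5,fy=3.5,interpolation=cv2.INTER_CUBIC))
E
```

```text
t 6.12 pos [ 0.5475 -0.0278  0.0236] jaw -50.8 tilt [ 0.016 -0.    -1.   ] F [-0.5 -0.4 -1.2] gap 46.2 j [-0.57  0.33  0.66  1.95 -0.25  0.93 -0.68]
shift tool [-0.     -0.0075  0.0155] norm 0.017 turn tool 0.5
shift if turned first [-0.0001 -0.0073  0.0156]
```

View pics/b2_side.png

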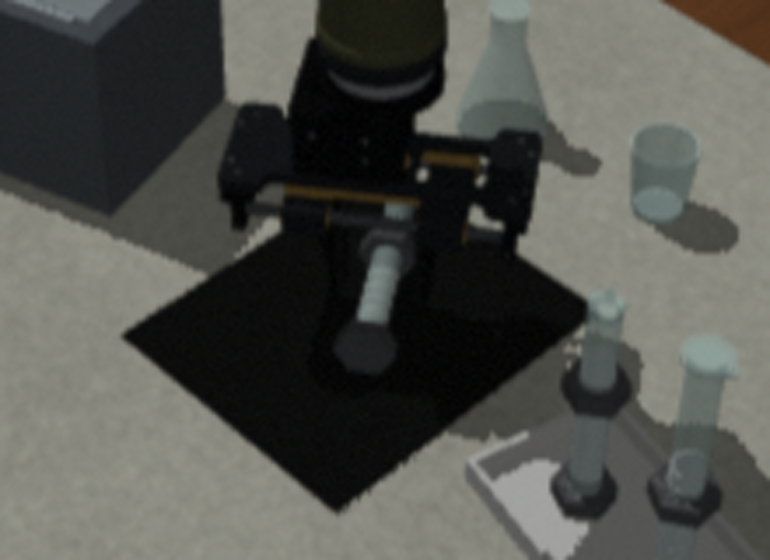

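```bash
python3 - <<'E'
from h import *
s=load("pics/side0.npz")
for a in[(354,343),(366,347),(378,248),(388,243)]: print(px2w(s,230+a[0]/3.5,200+a[1]/3.5,.021))
E
```

```text
[ 0.4997555  -0.05583273  0.021     ]
[ 0.50316118 -0.06329727  0.021     ]
[ 0.56824734 -0.00155958  0.021     ]
[ 0.57642178 -0.00231257  0.021     ]
```

Call:
servo_tool(commands=[120,0,0,0.006,0,120,0,0,0.006,0,120,0,0,0.004,0,120,0,0,0,0])

```text
clock: 6.68
tool_pos: [0.5466, -0.0285, 0.0061]
eef_rot: [0.003, 0.942, 0.335, 0.007]
contact_force: [0.5, 1.1, -0.3]
finger_gap: 0.527
```

```bash
python3 go.py .543 -.022 .008 -51.3
```

```text
t 6.67 pos [ 0.5466 -0.0285  0.0061] jaw -50.9 tilt [ 0.015 -0.    -1.   ] F [ 0.5  1.1 -0.3] gap 45.8 j [-0.56  0.36  0.65  1.96 -0.28  0.89 -0.66]
shift tool [ 0.0013 -0.0073 -0.002 ] norm 0.008 turn tool 0.4
shift if turned first [-0.0012 -0.0073 -0.0019]
```

Call:
servo_tool(commands=[255,0,0,0,0,255,0,0,0,0,255,0,0,0,0,255,0,0,0,0,255,0,0,0,0])

```text
clock: 7.3
tool_pos: [0.547, -0.0284, 0.0063]
eef_rot: [0.003, 0.942, 0.335, 0.007]
contact_force: [0.9, -0.5, -0.5]
finger_gap: 0.221
```

Call:
servo_tool(commands=[255,0,0,-0.02,0,255,0,0,-0.04,0,255,0,0,-0.05,0,255,0,0,-0.06,0,255,0,0,-0.05,0,255,0,0,0,0])

```text
clock: 8.05
tool_pos: [0.5435, -0.0301, 0.2396]
eef_rot: [0.003, 0.943, 0.333, 0.009]
contact_force: [0.4, -0.7, -0.6]
finger_gap: 0.22
```

```bash
python3 go.py .494 .300 .22 19.8; python3 - <<'E'
from cell import r
import cv2
for n in("side",):
    c=r.capture(n);i=c["img"][:,:,::-1]
    i=i[100:360,180:450]
    cv2.imwrite(f"pics/c_{n}.png",cv2.resize(i,None,fx=2.2,fy=2.2,interpolation=cv2.INTER_CUBIC))
E
```

```text
t 8.05 pos [ 0.5435 -0.0301  0.2396] jaw -51.1 tilt [ 0.02  0.   -1.  ] F [ 0.4 -0.7 -0.6] gap 19.1 j [-0.67  0.07  0.72  1.73 -0.05  1.34 -0.84]
shift tool [ 0.1686 -0.2881  0.0188] norm 0.334 turn tool -70.9
shift if turned first [-0.3273  0.0653  0.0196]
```

View pics/c_side.png

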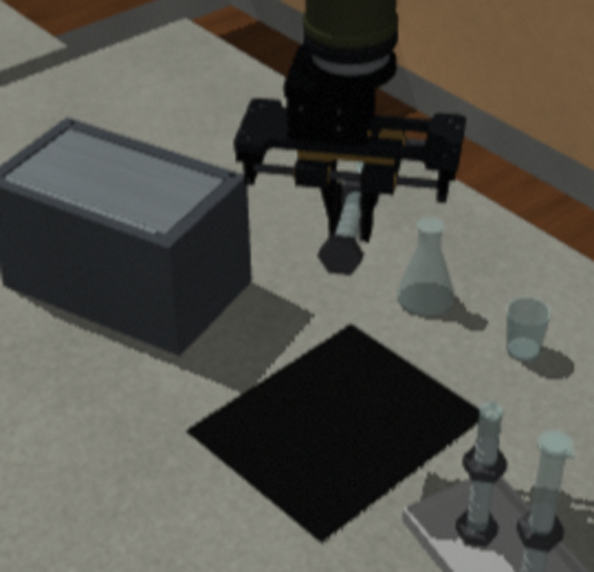

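Call:
servo_tool(commands=[255,0,0,0,-10.5,255,0,0,0,-10.5,255,0,0,0,-10.5,255,0,0,0,-10.5,255,0,0,0,-10.5,255,0,0,0,-10.5,255,0,0,0,-6,255,0,0,0,0])

```text
clock: 9.1
tool_pos: [0.5334, -0.0316, 0.2275]
eef_rot: [-0.001, 0.577, 0.817, -0.002]
contact_force: [-0.0, 0.2, -0.4]
finger_gap: 0.214
```

```bash
python3 go.py .5068 .2791 .22 19.8
```

```text
t 9.1 pos [ 0.5334 -0.0316  0.2275] jaw 19.6 tilt [-0.004 -0.003 -1.   ] F [-0.   0.2 -0.4] gap 18.6 j [-0.62  0.07  0.67  1.75 -0.04  1.34  0.4 ]
shift tool [0.3016 0.0791 0.0067] norm 0.312 turn tool -0.2
shift if turned first [-0.3013  0.0802  0.0075]
```

```bash
sed -i 's/\[\[np.sin(a0),np.cos(a0),0\],\[-np.cos(a0),np.sin(a0),0\]/[[-np.sin(a0),np.cos(a0),0],[np.cos(a0),np.sin(a0),0]/' go.py
```

Call:
servo_tool(commands=[255,0.05,0.013,0,0,255,0.05,0.013,0,0,255,0.05,0.013,0,0,255,0.05,0.013,0,0,255,0.05,0.013,0,0,255,0.045,0.01,0,0,255,0,0,0,0])

```text
clock: 9.98
tool_pos: [0.5036, 0.2779, 0.2205]
eef_rot: [-0.003, 0.586, 0.811, -0.007]
contact_force: [-0.9, -0.7, -0.7]
finger_gap: 0.222
```

```bash
python3 go.py .5068 .2791 .17 19.8
```

```text
t 9.97 pos [0.5036 0.2779 0.2205] jaw 18.3 tilt [-0.012 -0.008 -1.   ] F [-0.9 -0.7 -0.7] gap 19.3 j [-0.92  0.18  0.43  1.65 -0.07  1.35 -0.17]
shift tool [0.0003 0.004  0.0505] norm 0.051 turn tool -1.5
shift if turned first [0.     0.0034 0.0505]
```

Next I'll descend to about 30 mm below the top, then look to confirm which side is hinged.

Call:
servo_tool(commands=[255,0,0.002,0.03,-1.5,255,0,0.002,0.02,0,255,0,0,0.015,0,255,0,0,0.015,0,255,0,0,0.012,0])

```text
clock: 10.6
tool_pos: [0.5071, 0.2749, 0.1257]
eef_rot: [-0.002, 0.578, 0.816, -0.007]
contact_force: [-0.5, 0.3, 4.4]
finger_gap: 0.218
```

```bash
python3 go.py .5068 .2791 .092 19.8; python3 - <<'E'
from cell import r
import cv2
for n in("side","top"):
    c=r.capture(n);i=c["img"][:,:,::-1]
    i=i[80:260,130:340] if n=="side" else i[150:330,70:280]
    cv2.imwrite(f"pics/d_{n}.png",cv2.resize(i,None,fx=3,fy=3,interpolation=cv2.INTER_CUBIC))
E
```

```text
t 10.6 pos [0.5071 0.2749 0.1257] jaw 19.3 tilt [-0.012 -0.01  -1.   ] F [-0.5  0.3  4.4] gap 19.0 j [-0.91  0.25  0.42  1.76 -0.11  1.17 -0.12]
shift tool [0.0042 0.0016 0.0337] norm 0.034 turn tool -0.5
shift if turned first [0.004  0.0011 0.0337]
```

View pics/d_side.png

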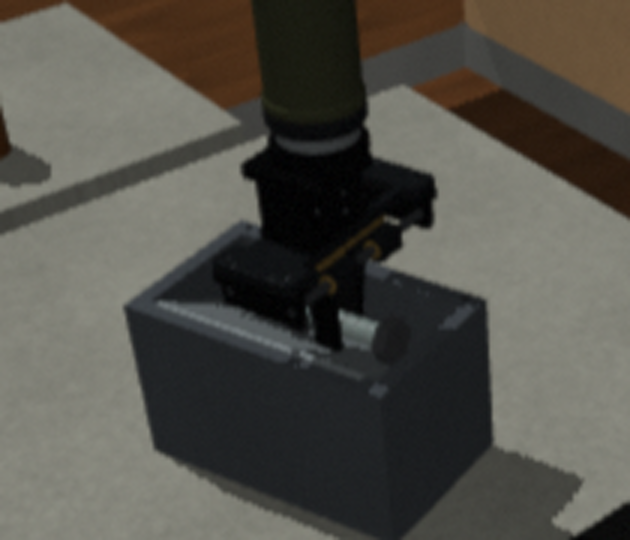

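View pics/d_top.png

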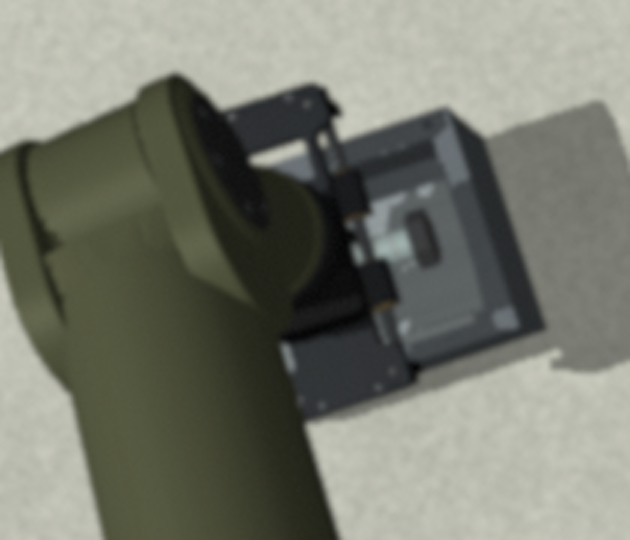

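The flap is swinging down from the robot side, with its far edge open (side view 430,280), so the hinge is where I assumed. Pressing on.

Call:
servo_tool(commands=[255,0.003,0.001,0.014,0,255,0,0,0.012,0,255,0,0,0.006,0,255,0,0,0,0])

```text
clock: 11.2
tool_pos: [0.5105, 0.2787, 0.0949]
eef_rot: [0.0, 0.579, 0.816, -0.004]
contact_force: [2.3, 1.6, 2.1]
finger_gap: 0.222
```

```bash
python3 go.py .5068 .2791 .092 19.8; python3 - <<'E'
from cell import r
import cv2
for n in("side",):
    c=r.capture(n);i=c["img"][:,:,::-1]
    i=i[80:260,130:340] if n=="side" else i[150:330,70:280]
    cv2.imwrite(f"pics/e_{n}.png",cv2.resize(i,None,fx=3,fy=3,interpolation=cv2.INTER_CUBIC))
E
```

```text
t 11.2 pos [0.5105 0.2787 0.0949] jaw 19.3 tilt [-0.004 -0.007 -1.   ] F [2.3 1.6 2.1] gap 19.3 j [-0.9   0.29  0.41  1.79 -0.12  1.1  -0.11]
shift tool [ 0.0016 -0.0033  0.0029] norm 0.005 turn tool -0.5
shift if turned first [ 0.0016 -0.0033  0.0029]
```

View pics/e_side.png

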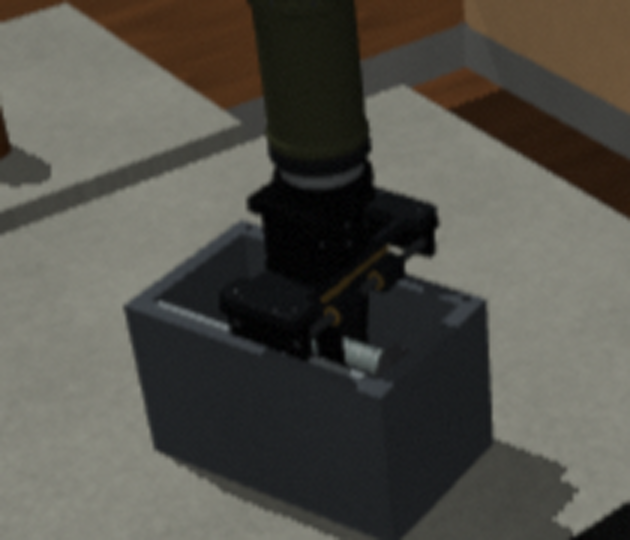

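Call:
servo_tool(commands=[140,0,0,0.003,0,140,0,0,0,0,140,0,0,0,0,140,0,0,0,0,140,0,0,0,0,140,0,0,0,0])

```text
clock: 12.0
tool_pos: [0.5135, 0.2796, 0.0931]
eef_rot: [0.002, 0.579, 0.815, -0.001]
contact_force: [4.7, 0.5, -0.0]
finger_gap: 0.454
```

```bash
python3 go.py .5068 .2791 .22 19.8; python3 - <<'E'
from cell import r
import cv2
for n in("side","top"):
    c=r.capture(n);i=c["img"][:,:,::-1]
    i=i[80:260,130:340] if n=="side" else i[150:330,70:280]
    cv2.imwrite(f"pics/f_{n}.png",cv2.resize(i,None,fx=3,fy=3,interpolation=cv2.INTER_CUBIC))
E
```

```text
t 12.0 pos [0.5135 0.2796 0.0931] jaw 19.3 tilt [ 0.003 -0.004 -1.   ] F [ 4.7  0.5 -0. ] gap 39.5 j [-0.9   0.29  0.41  1.79 -0.13  1.09 -0.11]
shift tool [ 0.0012 -0.0063 -0.1269] norm 0.127 turn tool -0.5
shift if turned first [ 0.0018 -0.0065 -0.1269]
```

View pics/f_side.png

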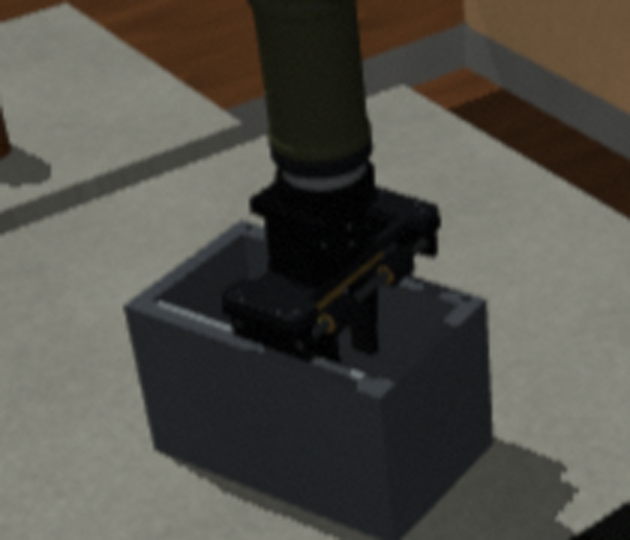

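View pics/f_top.png

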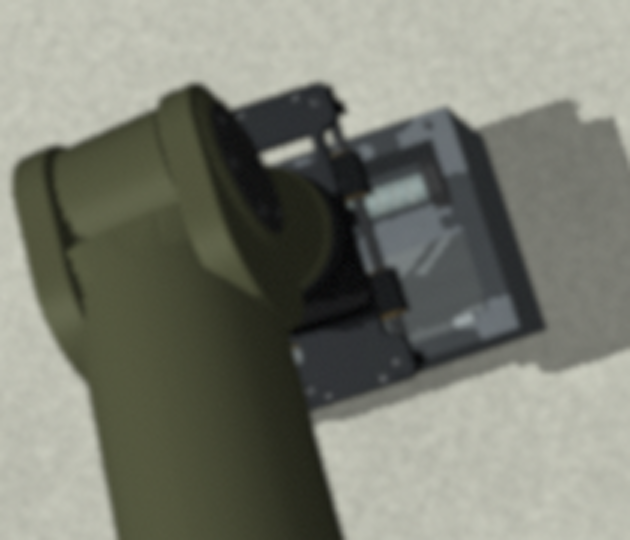

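The reject lies on the bin floor by the far wall (top 400,195), and the fingers are empty. Withdrawing.

Call:
servo_tool(commands=[140,0,0,-0.02,0,140,0,0,-0.03,0,140,0,0,-0.04,0,140,0,0,-0.05,0,140,0,0,-0.03,0,140,0,0,0,0])

```text
clock: 12.85
tool_pos: [0.5055, 0.2773, 0.2638]
eef_rot: [-0.003, 0.578, 0.816, -0.011]
contact_force: [0.2, -0.0, -0.8]
finger_gap: 0.451
```

```bash
python3 go.py .5345 -.2233 .29 77; python3 - <<'E'
from cell import r
import cv2
for n in("side",):
    c=r.capture(n);i=c["img"][:,:,::-1]
    i=i[60:460,130:530]
    cv2.imwrite(f"pics/g_{n}.png",cv2.resize(i,None,fx=1.5,fy=1.5,interpolation=cv2.INTER_CUBIC))
E
```

```text
t 12.85 pos [0.5055 0.2773 0.2638] jaw 19.3 tilt [-0.017 -0.014 -1.   ] F [ 0.2 -0.  -0.8] gap 39.2 j [-0.93  0.17  0.43  1.57 -0.07  1.44 -0.15]
shift tool [-0.4822 -0.1386 -0.0198] norm 0.502 turn tool -57.7
shift if turned first [-0.1408 -0.4812 -0.0262]
```

View pics/g_side.png

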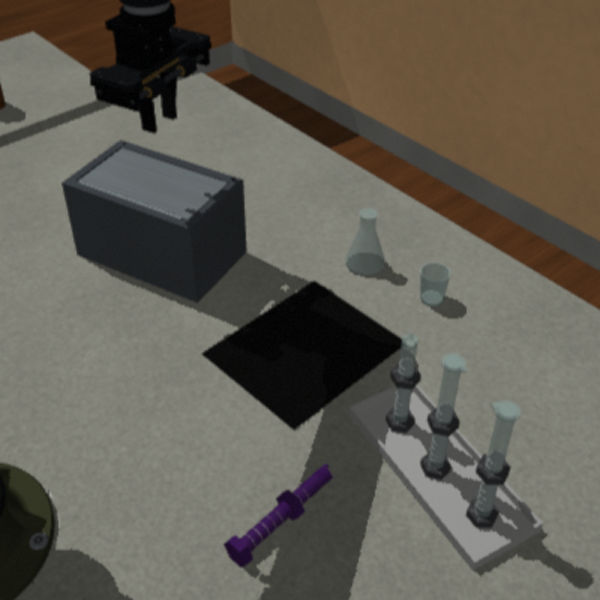

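The flap is shut again and all the glassware is still standing. Next, the standing reject: jaws across the tray row (jaw yaw −11°).

Call:
servo_tool(commands=[80,0,0,-0.01,10,80,0,0,-0.01,10,80,0,0,0,10,80,0,0,0,0])

```text
clock: 13.4
tool_pos: [0.499, 0.2744, 0.2734]
eef_rot: [-0.001, 0.774, 0.632, -0.022]
contact_force: [-0.3, -0.4, 0.4]
finger_gap: 0.678
```

```bash
python3 go.py .5345 -.2233 .28 -11
```

```text
t 13.4 pos [0.499  0.2744 0.2734] jaw -11.5 tilt [-0.036 -0.026 -0.999] F [-0.3 -0.4  0.4] gap 59.0 j [-0.97  0.17  0.48  1.56 -0.07  1.48 -0.69]
shift tool [-0.4806  0.134   0.0052] norm 0.499 turn tool -0.5
shift if turned first [-0.4818  0.1298 -0.0066]
```

Call:
servo_tool(commands=[80,-0.048,0.013,0,0,80,-0.048,0.013,0,0,80,-0.048,0.013,0,0,80,-0.048,0.013,0,0,80,-0.048,0.013,0,0,80,-0.048,0.013,0,0,80,-0.048,0.013,0,0,80,-0.048,0.013,0,0,80,-0.04,0.013,0,0,80,0,0,0,0])

```text
clock: 14.65
tool_pos: [0.5271, -0.1756, 0.2707]
eef_rot: [-0.009, 0.76, 0.649, -0.035]
contact_force: [-0.2, 0.6, -0.1]
finger_gap: 0.687
```

```bash
python3 go.py .5345 -.2233 .25 -11
```

```text
t 14.65 pos [ 0.5271 -0.1756  0.2707] jaw -9.1 tilt [-0.065 -0.032 -0.997] F [-0.2  0.6 -0.1] gap 59.7 j [-0.49  0.17  0.83  1.6  -0.08  1.48  0.19]
shift tool [-0.0451  0.016   0.0217] norm 0.052 turn tool 1.9
shift if turned first [-0.0454  0.0163  0.0207]
```

Call:
servo_tool(commands=[80,-0.02,0.008,0,2,80,-0.02,0.008,0,0,80,0,0,0.01,0,80,0,0,0.01,0,80,0,0,0,0])

```text
clock: 15.28
tool_pos: [0.5325, -0.2115, 0.2446]
eef_rot: [-0.015, 0.766, 0.641, -0.037]
contact_force: [0.9, 0.2, 0.5]
finger_gap: 0.689
```

```bash
python3 go.py .5345 -.2233 .22 -11
```

```text
t 15.28 pos [ 0.5325 -0.2115  0.2446] jaw -10.3 tilt [-0.075 -0.025 -0.997] F [0.9 0.2 0.5] gap 59.9 j [-0.41  0.25  0.85  1.59 -0.13  1.45  0.27]
shift tool [-0.0103  0.0058  0.0247] norm 0.027 turn tool 0.7
shift if turned first [-0.0112  0.0042  0.0246]
```

Call:
servo_tool(commands=[80,-0.01,0.005,-0.015,0,80,0,0,-0.02,0,80,0,0,-0.02,0,80,0,0,0,0,80,0,0,0.05,0,80,0,0,0.05,0,80,0,0,0,0])

```text
clock: 16.15
tool_pos: [0.5323, -0.2158, 0.1965]
eef_rot: [-0.017, 0.763, 0.646, -0.036]
contact_force: [0.3, 1.4, -0.1]
finger_gap: 0.685
```

```bash
python3 go.py .5345 -.2233 .20 -11
```

```text
t 16.15 pos [ 0.5323 -0.2158  0.1965] jaw -9.6 tilt [-0.076 -0.02  -0.997] F [ 0.3  1.4 -0.1] gap 59.6 j [-0.39  0.29  0.84  1.65 -0.17  1.36  0.31]
shift tool [-0.0071  0.0031 -0.0035] norm 0.009 turn tool 1.4
shift if turned first [-0.0069  0.0036 -0.0035]
```

Call:
servo_tool(commands=[80,-0.006,0.002,0,1,80,0,0,0,0])

```text
clock: 16.4
tool_pos: [0.5349, -0.2227, 0.1994]
eef_rot: [-0.015, 0.768, 0.639, -0.035]
contact_force: [0.2, -0.2, 0.4]
finger_gap: 0.683
```

```bash
python3 go.py .5345 -.2233 .128 -11; python3 - <<'E'
from cell import r
import cv2
for n in("side","top"):
    c=r.capture(n);i=c["img"][:,:,::-1]
    i=i[180:400,320:540] if n=="side" else i[160:300,360:560]
    cv2.imwrite(f"pics/i_{n}.png",cv2.resize(i,None,fx=2.7,fy=2.7,interpolation=cv2.INTER_CUBIC))
E
```

```text
t 16.4 pos [ 0.5349 -0.2227  0.1994] jaw -10.6 tilt [-0.073 -0.021 -0.997] F [ 0.2 -0.2  0.4] gap 59.4 j [-0.38  0.3   0.85  1.64 -0.17  1.36  0.31]
shift tool [0.0018 0.0045 0.0712] norm 0.071 turn tool 0.4
shift if turned first [-0.0006 -0.0003  0.0714]
```

View pics/i_side.png

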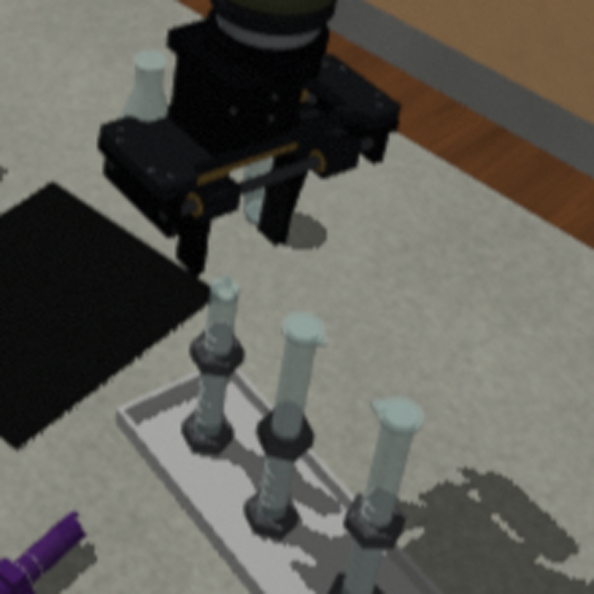

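View pics/i_top.png

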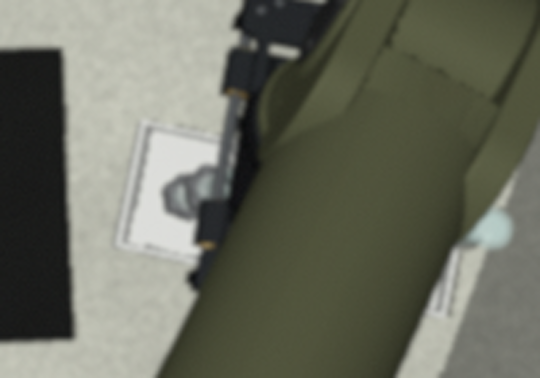

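```bash
python3 - <<'E'
from h import *
s=load("pics/side0.npz")
for P in[(.5349,-.2227,.1994),(.5345,-.2233,.165)]:
    p=w2px(s,P);print((p-[320,180])*2.7)
E
```

```text
[231.56025048 247.08883006]
[227.34054005 283.68825535]
```

Call:
servo_tool(commands=[80,0,0.001,0.018,0,80,0,0.001,0.018,0,80,0,0,0,0])

```text
clock: 16.88
tool_pos: [0.535, -0.2232, 0.1615]
eef_rot: [-0.015, 0.768, 0.639, -0.034]
contact_force: [-0.3, 0.3, -0.8]
finger_gap: 0.69
```

```bash
python3 go.py .5345 -.2233 .128 -11
```

```text
t 16.88 pos [ 0.535  -0.2232  0.1615] jaw -10.5 tilt [-0.071 -0.021 -0.997] F [-0.3  0.3 -0.8] gap 60.0 j [-0.36  0.33  0.84  1.69 -0.2   1.29  0.33]
shift tool [0.001  0.0017 0.0334] norm 0.033 turn tool 0.5
shift if turned first [-0.0002 -0.0005  0.0335]
```

Call:
servo_tool(commands=[80,0,0.001,0.017,0,80,0,0.001,0.016,0,255,0,0,0,0,255,0,0,0,0,255,0,0,0,0,255,0,0,0,0,255,0,0,0,0,255,0,0,0,0])

```text
clock: 17.88
tool_pos: [0.5355, -0.2247, 0.1269]
eef_rot: [-0.014, 0.768, 0.639, -0.033]
contact_force: [-0.2, -0.3, -2.2]
finger_gap: 0.223
```

```bash
python3 go.py .53 -.095 .128 -11; python3 - <<'E'
from cell import r
import cv2
for n in("side",):
    c=r.capture(n);i=c["img"][:,:,::-1]
    i=i[180:400,320:540] if n=="side" else i[160:300,360:560]
    cv2.imwrite(f"pics/j_{n}.png",cv2.resize(i,None,fx=2.7,fy=2.7,interpolation=cv2.INTER_CUBIC))
E
```

```text
t 17.88 pos [ 0.5355 -0.2247  0.1269] jaw -10.5 tilt [-0.069 -0.022 -0.997] F [-0.2 -0.3 -2.2] gap 19.4 j [-0.35  0.36  0.82  1.72 -0.23  1.23  0.35]
shift tool [ 0.1265 -0.029  -0.0036] norm 0.13 turn tool 0.5
shift if turned first [ 0.1263 -0.0301 -0.0011]
```

View pics/j_side.png

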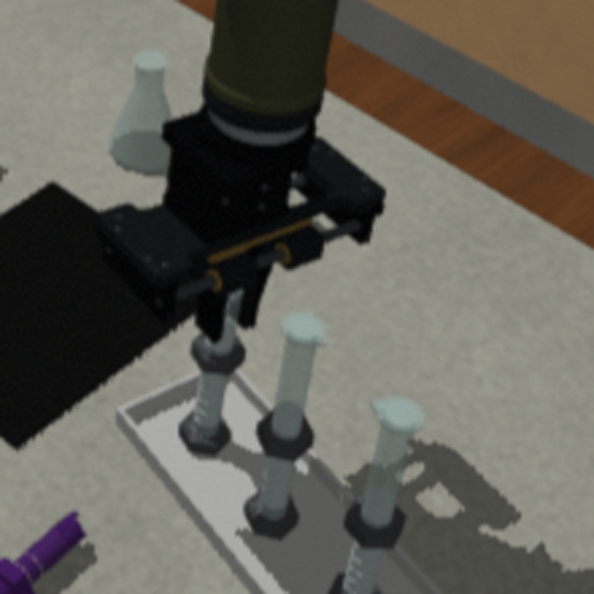

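The stub is gripped (gap 19 mm) and the sound cylinders haven't moved. Lifting, then over to the mat.

Call:
servo_tool(commands=[255,0,0,-0.02,0,255,0,0,-0.03,0,255,0,0,-0.02,0,255,0.03,-0.008,0,0,255,0.04,-0.008,0,0,255,0.035,-0.008,0,0,255,0.02,0,0,0,255,0,0,0,0])

```text
clock: 18.92
tool_pos: [0.5415, -0.0946, 0.206]
eef_rot: [-0.011, 0.769, 0.638, -0.031]
contact_force: [0.1, -1.2, -1.3]
finger_gap: 0.223
```

```bash
python3 go.py .53 -.095 .128 -11; python3 - <<'E'
from cell import r
import cv2
for n in("side","top"):
    c=r.capture(n);i=c["img"][:,:,::-1]
    i=i[150:400,250:500] if n=="side" else i[160:300,260:460]
    cv2.imwrite(f"pics/k_{n}.png",cv2.resize(i,None,fx=2.4,fy=2.4,interpolation=cv2.INTER_CUBIC))
E
```

```text
t 18.93 pos [ 0.5415 -0.0946  0.206 ] jaw -10.7 tilt [-0.061 -0.022 -0.998] F [ 0.1 -1.2 -1.3] gap 19.4 j [-0.59  0.2   0.8   1.7  -0.11  1.36  0.04]
shift tool [ 0.     -0.0069  0.0785] norm 0.079 turn tool 0.3
shift if turned first [-0.0026 -0.0113  0.078 ]
```

View pics/k_side.png

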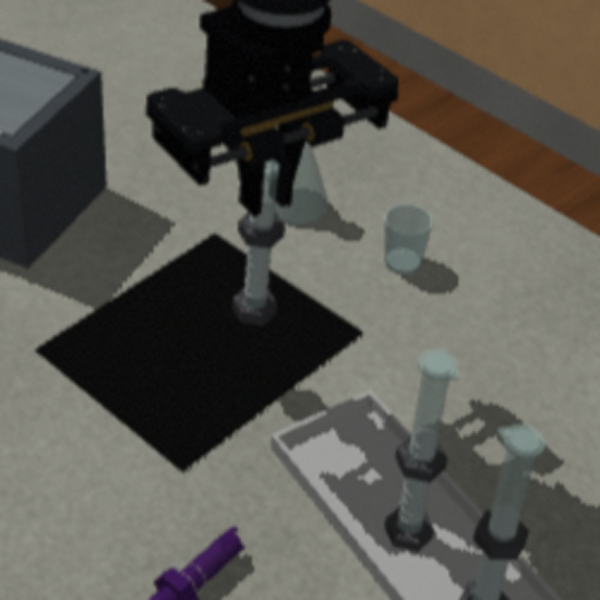

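Call:
servo_tool(commands=[255,0,-0.003,0.025,0,255,0,-0.002,0.025,0,255,0,0,0.02,0,255,0,0,0,0])

```text
clock: 19.52
tool_pos: [0.5313, -0.1064, 0.1369]
eef_rot: [-0.009, 0.774, 0.632, -0.031]
contact_force: [-0.2, -0.5, -0.3]
finger_gap: 0.223
```

```bash
python3 go.py .53 -.095 .127 -11
```

```text
t 19.52 pos [ 0.5313 -0.1064  0.1369] jaw -11.5 tilt [-0.059 -0.026 -0.998] F [-0.2 -0.5 -0.3] gap 19.4 j [-0.57  0.24  0.8   1.81 -0.14  1.22  0.07]
shift tool [ 0.0113 -0.003   0.0097] norm 0.015 turn tool -0.5
shift if turned first [ 0.0109 -0.0034  0.0099]
```

Call:
servo_tool(commands=[255,0.012,0,0,0,255,0,0,0.005,0,255,0,0,0.004,0,255,0,0,0,0])

```text
clock: 20.02
tool_pos: [0.535, -0.0956, 0.1296]
eef_rot: [-0.007, 0.774, 0.632, -0.03]
contact_force: [0.2, -0.1, -0.8]
finger_gap: 0.219
```

```bash
python3 go.py .53 -.095 .127 -11; python3 - <<'E'
from cell import r
import cv2
for n in("side","top"):
    c=r.capture(n);i=c["img"][:,:,::-1]
    i=i[150:400,250:500] if n=="side" else i[160:300,260:460]
    cv2.imwrite(f"pics/l_{n}.png",cv2.resize(i,None,fx=2.4,fy=2.4,interpolation=cv2.INTER_CUBIC))
E
```

```text
t 20.02 pos [ 0.535  -0.0956  0.1296] jaw -11.6 tilt [-0.055 -0.026 -0.998] F [ 0.2 -0.1 -0.8] gap 19.1 j [-0.58  0.25  0.79  1.82 -0.15  1.2   0.05]
shift tool [-0.0004 -0.0049  0.0029] norm 0.006 turn tool -0.6
shift if turned first [-0.0004 -0.005   0.0026]
```

View pics/l_side.png

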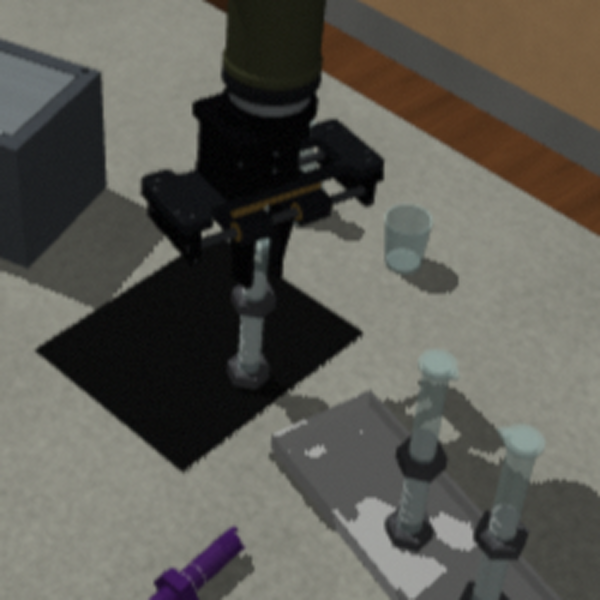

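Call:
servo_tool(commands=[255,0,0,0.003,0,105,0,0,0,0,105,0,0,0,0,105,0,0,0,0,105,0,0,0,0])

```text
clock: 20.75
tool_pos: [0.5354, -0.0961, 0.1273]
eef_rot: [-0.007, 0.775, 0.632, -0.029]
contact_force: [-0.3, 0.5, 0.2]
finger_gap: 0.558
```

```bash
python3 go.py .53 -.095 .127 79; python3 - <<'E'
from cell import r
import cv2
for n in("side","top"):
    c=r.capture(n);i=c["img"][:,:,::-1]
    i=i[150:400,250:500] if n=="side" else i[160:300,260:460]
    cv2.imwrite(f"pics/m_{n}.png",cv2.resize(i,None,fx=2.4,fy=2.4,interpolation=cv2.INTER_CUBIC))
E
```

```text
t 20.75 pos [ 0.5354 -0.0961  0.1273] jaw -11.7 tilt [-0.053 -0.026 -0.998] F [-0.3  0.5  0.2] gap 48.5 j [-0.58  0.25  0.79  1.82 -0.15  1.2   0.05]
shift tool [ 0.     -0.0055  0.0006] norm 0.006 turn tool -90.7
shift if turned first [0.0055 0.0001 0.0003]
```

View pics/m_side.png

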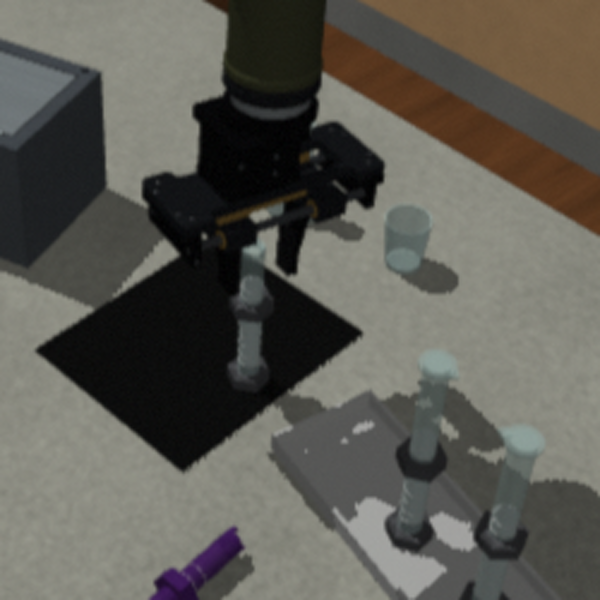

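```bash
python3 - <<'E'
from h import *
s=load("pics/side0.npz")
print(px2w(s,356.3,254.2,.164),px2w(s,353.3,307,.004))
E
python3 go.py .53 -.095 .127 79
```

```text
[ 0.52668562 -0.10044075  0.164     ] [ 0.52939346 -0.09577496  0.004     ]
t 20.85 pos [ 0.5354 -0.0961  0.1273] jaw -11.7 tilt [-0.053 -0.026 -0.998] F [ 0.8 -0.5  0.4] gap 50.2 j [-0.58  0.25  0.79  1.82 -0.15  1.2   0.05]
shift tool [-0.     -0.0055  0.0005] norm 0.006 turn tool -90.7
shift if turned first [0.0055 0.     0.0003]
```

Call:
servo_tool(commands=[80,0,-0.007,0,0,80,0,0,0,-9,80,0,0,0,-9,80,0,0,0,-9,80,0,0,0,-9,80,0,0,0,0])

```text
clock: 21.6
tool_pos: [0.5258, -0.0942, 0.1276]
eef_rot: [-0.016, 0.534, 0.845, -0.025]
contact_force: [-0.7, 0.3, 0.4]
finger_gap: 0.687
```

```bash
python3 go.py .528 -.097 .127 85
```

```text
t 21.6 pos [ 0.5258 -0.0942  0.1276] jaw 25.4 tilt [-0.055 -0.026 -0.998] F [-0.7  0.3  0.4] gap 59.8 j [-0.52  0.21  0.7   1.84 -0.11  1.19  0.66]
shift tool [-0.0035  0.0008  0.0006] norm 0.004 turn tool -59.6
shift if turned first [-0.0024 -0.0026  0.0006]
```

Call:
servo_tool(commands=[80,-0.003,0,0,-10,80,0,0,0,-10,80,0,0,0,-10,80,0,0,0,-10,80,0,0,0,-10,80,0,0,0,-10,80,0,0,0,0])

```text
clock: 22.48
tool_pos: [0.5253, -0.0967, 0.1277]
eef_rot: [-0.027, 0.035, 0.999, -0.014]
contact_force: [-0.3, 0.5, 0.2]
finger_gap: 0.685
```

```bash
python3 go.py .528 -.097 .127 90; python3 - <<'E'
from cell import r
import cv2
for n in("side","top"):
    c=r.capture(n);i=c["img"][:,:,::-1]
    i=i[150:400,250:500] if n=="side" else i[160:300,260:460]
    cv2.imwrite(f"pics/n_{n}.png",cv2.resize(i,None,fx=2.4,fy=2.4,interpolation=cv2.INTER_CUBIC))
E
```

```text
t 22.48 pos [ 0.5253 -0.0967  0.1277] jaw 86.0 tilt [-0.056 -0.025 -0.998] F [-0.3  0.5  0.2] gap 59.6 j [-0.4   0.2   0.57  1.83 -0.08  1.19  1.7 ]
shift tool [-0.0027 -0.0001  0.0005] norm 0.003 turn tool -4.0
shift if turned first [-0.0027 -0.0003  0.0007]
```

View pics/n_side.png

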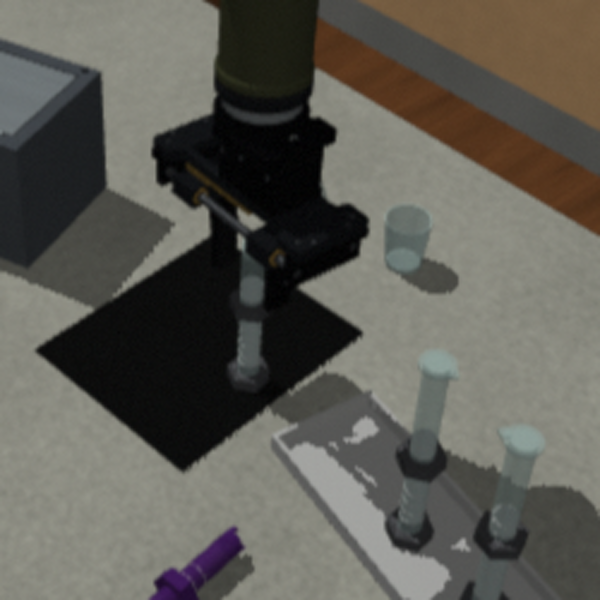

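Call:
servo_tool(commands=[123,-0.002,0,0,-4,123,0,0.008,0,0,123,0,0.01,0,0,123,0,0.01,0,0,123,0,0.01,0,0,123,0,0,0,0])

```text
clock: 23.32
tool_pos: [0.5273, -0.0547, 0.1263]
eef_rot: [-0.028, 0.005, 1.0, -0.013]
contact_force: [0.3, -0.7, 0.2]
finger_gap: 0.515
```

```bash
python3 go.py .528 -.06 .127 90; python3 - <<'E'
from cell import r
import cv2
for n in("side","top"):
    c=r.capture(n);i=c["img"][:,:,::-1]
    i=i[150:400,250:500] if n=="side" else i[160:300,260:460]
    cv2.imwrite(f"pics/o_{n}.png",cv2.resize(i,None,fx=2.4,fy=2.4,interpolation=cv2.INTER_CUBIC))
E
```

```text
t 23.32 pos [ 0.5273 -0.0547  0.1263] jaw 89.5 tilt [-0.056 -0.025 -0.998] F [ 0.3 -0.7  0.2] gap 44.8 j [-0.45  0.19  0.54  1.84 -0.07  1.19  1.67]
shift tool [-0.0007 -0.0053 -0.0006] norm 0.005 turn tool -0.5
shift if turned first [-0.0007 -0.0053 -0.0007]
```

View pics/o_side.png

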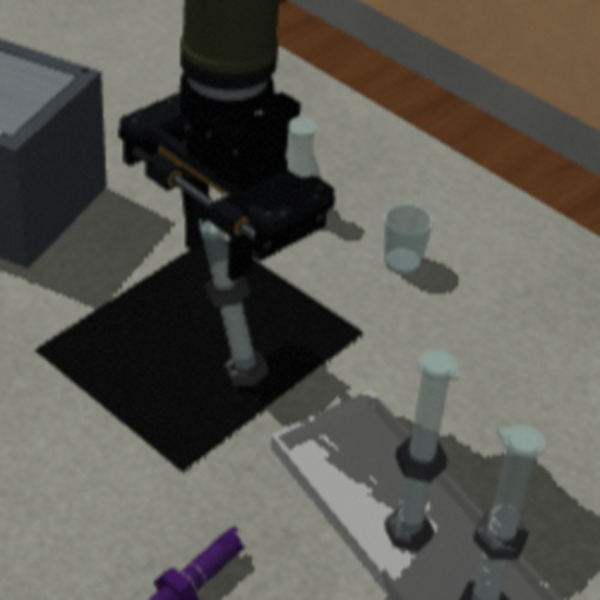

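It's leaning between the fingers as planned, so I'll keep lowering it toward +y.

Call:
servo_tool(commands=[123,0,0.01,0,0,123,0,0.012,0,0,123,0,0.012,0.004,0,123,0,0,0,0])

```text
clock: 23.92
tool_pos: [0.5273, -0.0197, 0.1211]
eef_rot: [-0.028, 0.006, 1.0, -0.013]
contact_force: [0.6, -0.9, -0.2]
finger_gap: 0.517
```

```bash
python3 go.py .528 -.06 .127 90; python3 - <<'E'
from cell import r
import cv2
for n in("side","top"):
    c=r.capture(n);i=c["img"][:,:,::-1]
    i=i[150:400,250:500] if n=="side" else i[160:300,260:460]
    cv2.imwrite(f"pics/p_{n}.png",cv2.resize(i,None,fx=2.4,fy=2.4,interpolation=cv2.INTER_CUBIC))
E
```

```text
t 23.93 pos [ 0.5273 -0.0197  0.1211] jaw 89.3 tilt [-0.056 -0.025 -0.998] F [ 0.6 -0.9 -0.2] gap 45.0 j [-0.49  0.19  0.51  1.85 -0.07  1.18  1.61]
shift tool [-0.0009 -0.0404 -0.0049] norm 0.041 turn tool -0.7
shift if turned first [-0.0007 -0.0403 -0.0059]
```

View pics/p_side.png

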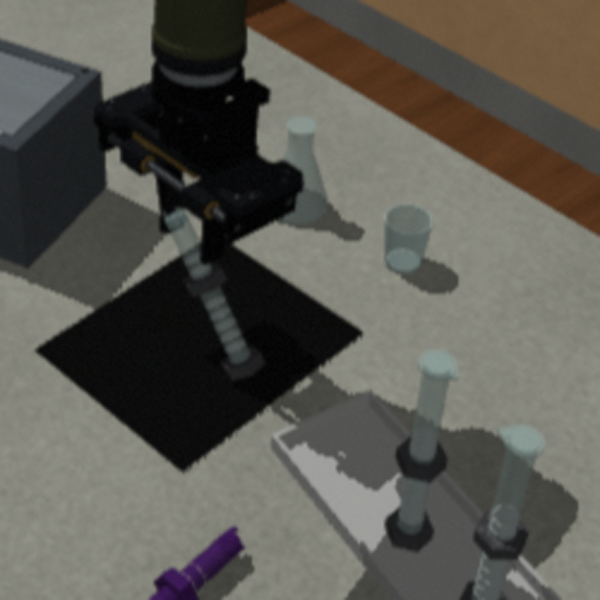

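Call:
servo_tool(commands=[123,0,0.008,0.01,0,123,0,0.008,0.01,0,123,0,0.008,0.01,0,123,0,0,0,0])

```text
clock: 24.52
tool_pos: [0.5317, 0.0032, 0.0963]
eef_rot: [-0.022, 0.007, 1.0, -0.013]
contact_force: [-1.3, -3.6, 8.4]
finger_gap: 0.526
```

```bash
python3 go.py .528 -.06 .127 90; python3 - <<'E'
from cell import r
import cv2
for n in("side","top"):
    c=r.capture(n);i=c["img"][:,:,::-1]
    i=i[150:400,250:500] if n=="side" else i[160:300,260:460]
    cv2.imwrite(f"pics/q_{n}.png",cv2.resize(i,None,fx=2.4,fy=2.4,interpolation=cv2.INTER_CUBIC))
E
```

```text
t 24.52 pos [0.5317 0.0032 0.0963] jaw 89.3 tilt [-0.045 -0.026 -0.999] F [-1.3 -3.6  8.4] gap 45.7 j [-0.51  0.22  0.5   1.87 -0.09  1.12  1.57]
shift tool [ 0.0041 -0.064  -0.0289] norm 0.07 turn tool -0.7
shift if turned first [ 0.0037 -0.0632 -0.0307]
```

View pics/q_side.png

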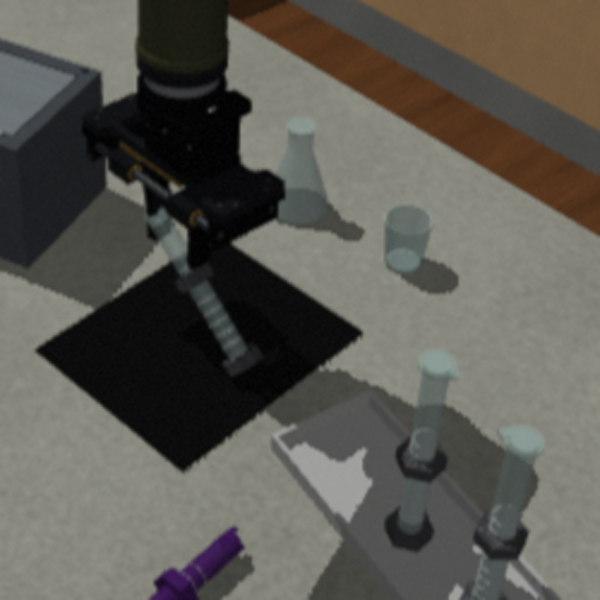

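Call:
servo_tool(commands=[123,0,0.008,-0.006,0,123,0,0.012,0,0,123,0,0.012,0.004,0,123,0,0,0,0])

```text
clock: 25.12
tool_pos: [0.5323, 0.0353, 0.0969]
eef_rot: [-0.023, 0.007, 1.0, -0.015]
contact_force: [-0.5, -1.6, 7.6]
finger_gap: 0.519
```

```bash
python3 go.py .528 -.06 .127 90; python3 - <<'E'
from cell import r
import cv2
for n in("side","top"):
    c=r.capture(n);i=c["img"][:,:,::-1]
    i=i[150:400,250:500] if n=="side" else i[160:300,260:460]
    cv2.imwrite(f"pics/r_{n}.png",cv2.resize(i,None,fx=2.4,fy=2.4,interpolation=cv2.INTER_CUBIC))
E
```

```text
t 25.12 pos [0.5323 0.0353 0.0969] jaw 89.2 tilt [-0.045 -0.029 -0.999] F [-0.5 -1.6  7.6] gap 45.1 j [-0.56  0.22  0.48  1.87 -0.08  1.13  1.51]
shift tool [ 0.0042 -0.0962 -0.0271] norm 0.1 turn tool -0.8
shift if turned first [ 0.0043 -0.0953 -0.0301]
```

View pics/r_side.png

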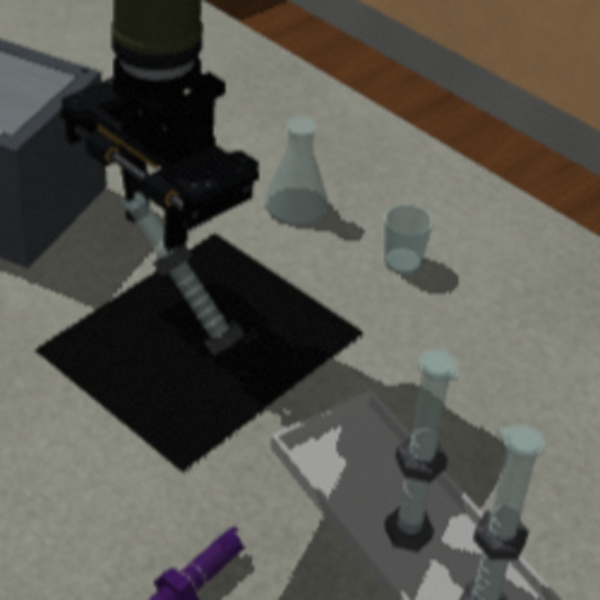

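Call:
servo_tool(commands=[123,0,0,-0.008,0,60,0,0,0,0,0,0,0,0,0,0,0,0,0,0,0,0,0,0,0,0,0,0,0,0])

```text
clock: 25.98
tool_pos: [0.5313, 0.0384, 0.1032]
eef_rot: [-0.024, 0.007, 1.0, -0.014]
contact_force: [-0.8, -0.4, 0.0]
finger_gap: 0.964
```

```bash
python3 go.py .528 -.06 .127 90; python3 - <<'E'
from cell import r
import cv2
for n in("side","top"):
    c=r.capture(n);i=c["img"][:,:,::-1]
    i=i[150:400,250:500] if n=="side" else i[160:300,260:460]
    cv2.imwrite(f"pics/s_{n}.png",cv2.resize(i,None,fx=2.4,fy=2.4,interpolation=cv2.INTER_CUBIC))
E
```

```text
t 25.98 pos [0.5313 0.0384 0.1032] jaw 89.3 tilt [-0.048 -0.027 -0.998] F [-0.8 -0.4  0. ] gap 83.9 j [-0.56  0.22  0.47  1.86 -0.08  1.14  1.5 ]
shift tool [ 0.0031 -0.099  -0.0209] norm 0.101 turn tool -0.7
shift if turned first [ 0.0033 -0.0984 -0.0238]
```

View pics/s_side.png

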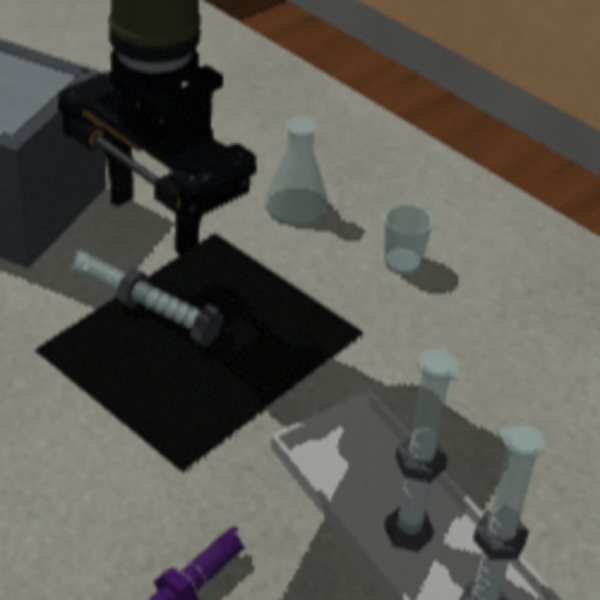

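Call:
servo_tool(commands=[80,0,0,-0.03,0,80,0,0,-0.04,0,80,0,0,-0.04,0,80,0,0,0,0])

```text
clock: 26.58
tool_pos: [0.5363, 0.041, 0.2157]
eef_rot: [-0.025, 0.007, 1.0, -0.014]
contact_force: [-0.4, -0.2, 0.1]
finger_gap: 0.703
```

```bash
python3 go.py .528 -.06 .127 90; python3 - <<'E'
from cell import r
import cv2,numpy as np
for n in("side","top"):
    c=r.capture(n);i=c["img"][:,:,::-1];np.savez(f"pics/{n}1.npz",**{k:c[k] for k in("img","range_z","mtx","T")})
    i=i[220:320,260:380] if n=="side" else i[170:300,250:400]
    cv2.imwrite(f"pics/t_{n}.png",cv2.resize(i,None,fx=5,fy=5,interpolation=cv2.INTER_CUBIC))
E
```

```text
t 26.57 pos [0.5363 0.041  0.2157] jaw 89.2 tilt [-0.049 -0.027 -0.998] F [-0.4 -0.2  0.1] gap 61.1 j [-0.58  0.13  0.48  1.71 -0.04  1.37  1.47]
shift tool [ 0.0024 -0.0986  0.0917] norm 0.135 turn tool -0.8
shift if turned first [ 0.0083 -0.101   0.0887]
```

View pics/t_side.png

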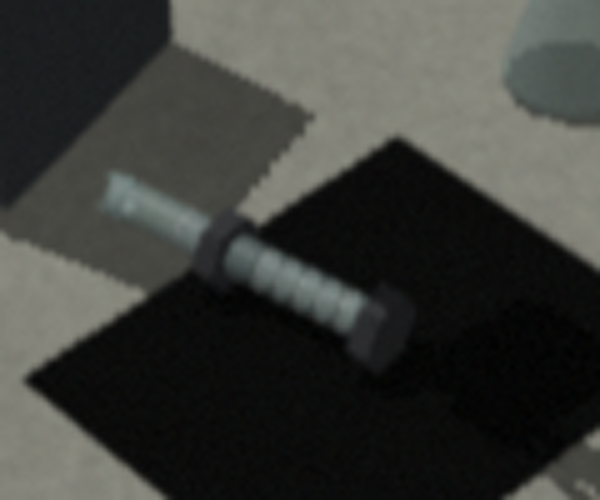

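View pics/t_top.png

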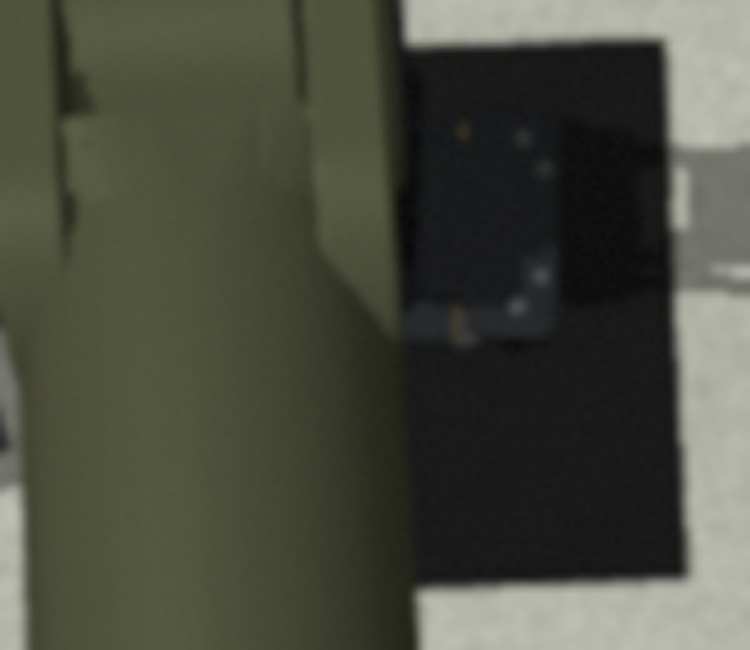

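```bash
python3 - <<'E'
from h import *
s=load("pics/side1.npz");P=cloud(s);np.set_printoptions(precision=4,suppress=True)
for n,p in[("end",(118,193)),("tube1",(165,219)),("ring",(224,250)),("tube",(290,278)),("foot",(378,330))]:
    u,v=260+p[0]/5,220+p[1]/5;print(n,px2w(s,u,v,.021),P[int(round(v)),int(round(u))])
E
```

```text
end [0.4989 0.1138 0.021 ] [0.4934 0.1044 0.0295]
tube1 [0.5046 0.0851 0.021 ] [0.4998 0.0786 0.0278]
ring [0.5122 0.0507 0.021 ] [0.5104 0.0476 0.0243]
tube [0.5233 0.0166 0.021 ] [0.5194 0.012  0.0256]
foot [ 0.5316 -0.0346  0.021 ] [ 0.528  -0.0399  0.0274]
```

Step 2 looks done: the reject lies on the mat, still, with its origin at about (0.520, 0.016) and the axis at 102°. Now I'll turn the jaws to 12.4° and regrasp at the middle.

Call:
servo_tool(commands=[80,0,0,0,10,80,0,0,0,10,80,0,0,0,10,80,0,0,0,10,80,0,0,0,10,80,0,0,0,10,80,0,0,0,10,80,0,0,0,6,80,0,0,0,0])

```text
clock: 27.8
tool_pos: [0.5248, 0.0393, 0.1974]
eef_rot: [-0.02, 0.638, 0.769, -0.039]
contact_force: [0.5, -0.3, 0.8]
finger_gap: 0.685
```

```bash
python3 go.py .520 .016 .1 12.4
```

```text
t 27.8 pos [0.5248 0.0393 0.1974] jaw 10.6 tilt [-0.08  -0.035 -0.996] F [ 0.5 -0.3  0.8] gap 59.6 j [-0.67  0.15  0.58  1.74 -0.05  1.36  0.11]
shift tool [-0.0201 -0.0006  0.0983] norm 0.1 turn tool -1.8
shift if turned first [-0.0217 -0.0097  0.0974]
```

Call:
servo_tool(commands=[80,-0.01,0,0.02,-1.8,80,-0.01,0,0.025,0,80,0,0,0.025,0,80,0,0,0.02,0,80,0,0,0,0])

```text
clock: 28.42
tool_pos: [0.5185, 0.0156, 0.1018]
eef_rot: [-0.023, 0.621, 0.783, -0.041]
contact_force: [-0.3, 1.0, 0.7]
finger_gap: 0.685
```

```bash
python3 go.py .5185 .0153 .01 12.4; python3 - <<'E'
from cell import r
import cv2,numpy as np
for n in("side",):
    c=r.capture(n);i=c["img"][:,:,::-1]
    i=i[180:320,240:400] if n=="side" else i[170:300,250:400]
    cv2.imwrite(f"pics/u_{n}.png",cv2.resize(i,None,fx=4,fy=4,interpolation=cv2.INTER_CUBIC))
E
```

```text
t 28.43 pos [0.5185 0.0156 0.1018] jaw 13.1 tilt [-0.087 -0.037 -0.996] F [-0.3  1.   0.7] gap 59.6 j [-0.62  0.23  0.58  1.87 -0.1   1.18  0.23]
shift tool [0.0012 0.0085 0.0914] norm 0.092 turn tool 0.7
shift if turned first [-0.0003 -0.      0.0918]
```

View pics/u_side.png

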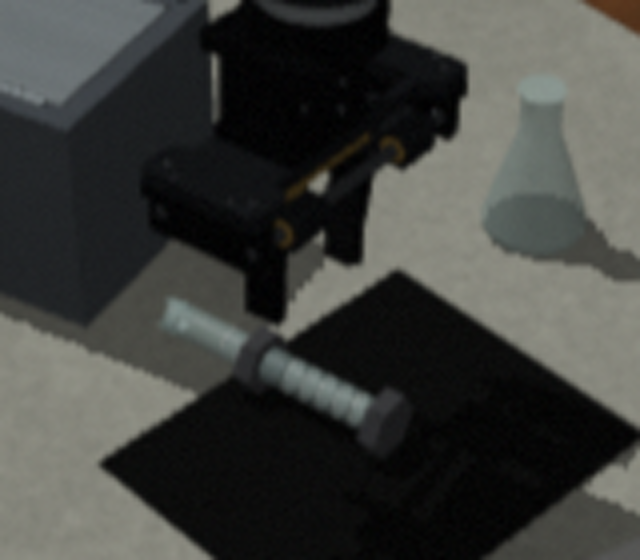

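Call:
servo_tool(commands=[80,0,0.002,0.023,0,80,0,0.002,0.022,0,80,0,0.002,0.02,0,80,0,0,0,0])

```text
clock: 28.98
tool_pos: [0.5234, 0.0158, 0.0398]
eef_rot: [-0.02, 0.619, 0.784, -0.038]
contact_force: [0.0, 0.0, -0.2]
finger_gap: 0.688
```

```bash
python3 go.py .5185 .0153 .01 12.4
```

```text
t 28.98 pos [0.5234 0.0158 0.0398] jaw 13.4 tilt [-0.078 -0.035 -0.996] F [ 0.   0.  -0.2] gap 59.8 j [-0.59  0.31  0.57  1.91 -0.16  1.05  0.28]
shift tool [ 0.0011 -0.0023  0.0301] norm 0.03 turn tool 1.0
shift if turned first [ 0.0005 -0.0049  0.0298]
```

Call:
servo_tool(commands=[80,0,-0.001,0.015,1,80,0,-0.001,0.012,0,80,0,0,0.002,0,80,0,0,0,0])

```text
clock: 29.48
tool_pos: [0.5209, 0.0147, 0.0117]
eef_rot: [-0.018, 0.626, 0.779, -0.036]
contact_force: [0.2, -0.2, -0.2]
finger_gap: 0.687
```

```bash
python3 go.py .5185 .0153 .01 12.4
```

```text
t 29.48 pos [0.5209 0.0147 0.0117] jaw 12.4 tilt [-0.074 -0.033 -0.997] F [ 0.2 -0.2 -0.2] gap 59.8 j [-0.58  0.35  0.56  1.94 -0.18  0.99  0.28]
shift tool [ 0.0011 -0.002   0.0018] norm 0.003 turn tool 0.0
shift if turned first [ 0.0011 -0.0022  0.0017]
```

Call:
servo_tool(commands=[255,0,0,0,0,255,0,0,0,0,255,0,0,0,0,255,0,0,0,0,255,0,0,0,0,255,0,0,0,0])

```text
clock: 30.22
tool_pos: [0.522, 0.0149, 0.0128]
eef_rot: [-0.018, 0.626, 0.779, -0.035]
contact_force: [-0.1, 0.3, -0.4]
finger_gap: 0.222
```

```bash
python3 go.py .5068 .2791 .22 19.8; python3 - <<'E'
from cell import r
import cv2,numpy as np
for n in("side",):
    c=r.capture(n);i=c["img"][:,:,::-1]
    i=i[180:320,240:400] if n=="side" else i[170:300,250:400]
    cv2.imwrite(f"pics/v_{n}.png",cv2.resize(i,None,fx=4,fy=4,interpolation=cv2.INTER_CUBIC))
E
```

```text
t 30.23 pos [0.522  0.0149 0.0128] jaw 12.4 tilt [-0.072 -0.033 -0.997] F [-0.1  0.3 -0.4] gap 19.4 j [-0.58  0.35  0.56  1.94 -0.18  0.99  0.28]
shift tool [ 0.2577  0.0258 -0.2142] norm 0.336 turn tool -7.4
shift if turned first [ 0.2537  0.0752 -0.2072]
```

View pics/v_side.png

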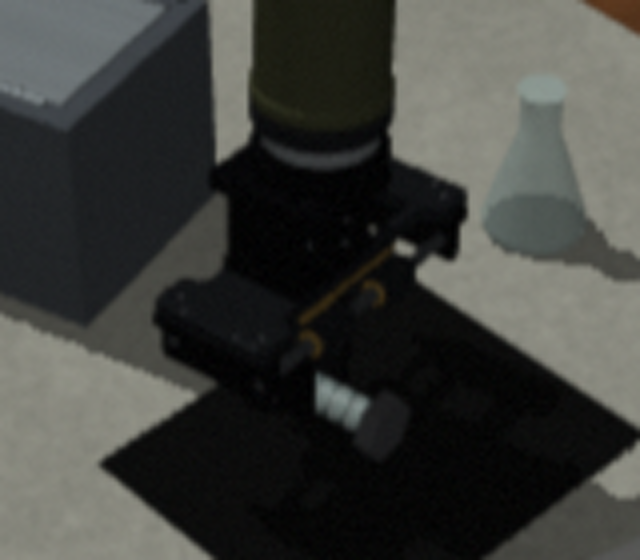

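Call:
servo_tool(commands=[255,0,0,-0.02,0,255,0,0,-0.04,0,255,0,0,-0.045,0,255,0,0,-0.045,0,255,0,0,-0.04,0,255,0,0,-0.03,0,255,0,0,0,-4,255,0,0,0,-3])

```text
clock: 31.28
tool_pos: [0.536, 0.022, 0.2371]
eef_rot: [-0.022, 0.576, 0.816, -0.036]
contact_force: [-0.4, -0.5, -0.2]
finger_gap: 0.22
```

```bash
python3 go.py .5075 .2775 .23 19.8
```

```text
t 31.27 pos [0.536  0.022  0.2371] jaw 19.6 tilt [-0.078 -0.034 -0.996] F [-0.4 -0.5 -0.2] gap 19.2 j [-0.64  0.14  0.59  1.67 -0.05  1.44  0.3 ]
shift tool [0.2502 0.0592 0.0007] norm 0.257 turn tool -0.2
shift if turned first [0.25   0.0597 0.0071]
```

Call:
servo_tool(commands=[255,0.045,0.009,0,0,255,0.05,0.01,0,0,255,0.05,0.01,0,0,255,0.05,0.01,0,0,255,0.045,0.01,0,0,255,0,0,0,0])

```text
clock: 32.02
tool_pos: [0.4997, 0.2699, 0.2296]
eef_rot: [-0.023, 0.577, 0.815, -0.037]
contact_force: [1.0, -0.8, -1.6]
finger_gap: 0.218
```

```bash
python3 go.py .501 .280 .17 19.8; python3 - <<'E'
from cell import r
import cv2
for n in("side","top"):
    c=r.capture(n);i=c["img"][:,:,::-1]
    i=i[50:260,110:340] if n=="side" else i[150:330,70:280]
    cv2.imwrite(f"pics/w_{n}.png",cv2.resize(i,None,fx=2.7,fy=2.7,interpolation=cv2.INTER_CUBIC))
E
```

```text
t 32.02 pos [0.4997 0.2699 0.2296] jaw 19.4 tilt [-0.08  -0.035 -0.996] F [ 1.  -0.8 -1.6] gap 18.9 j [-0.89  0.22  0.42  1.59 -0.09  1.44 -0.12]
shift tool [0.0094 0.0097 0.059 ] norm 0.06 turn tool -0.4
shift if turned first [0.009  0.0047 0.0596]
```

View pics/w_side.png

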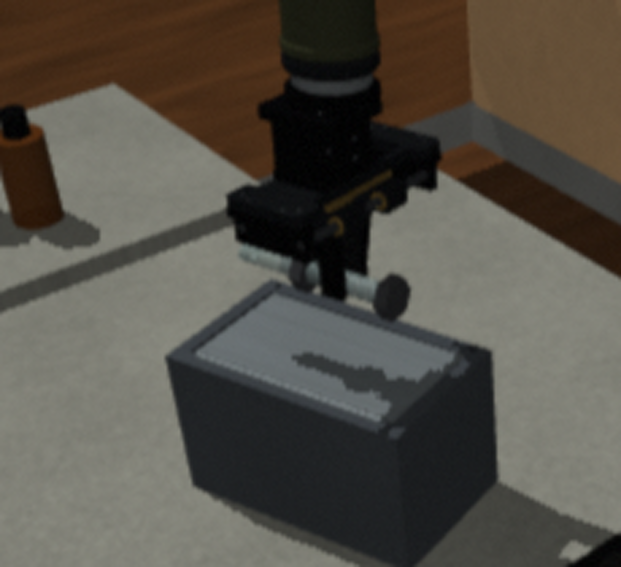

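View pics/w_top.png

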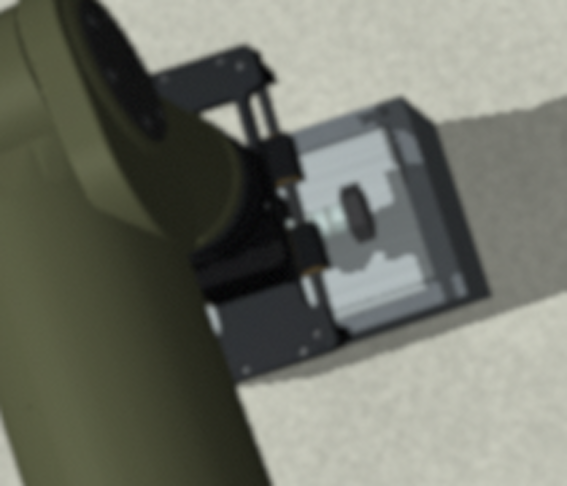

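Held level, aligned with the flap. Descending onto it.

Call:
servo_tool(commands=[255,0.009,0.004,0.02,0,255,0,0.002,0.025,0,255,0,0.001,0.02,0,255,0,0.001,0.015,0,255,0,0.001,0.012,0])

```text
clock: 32.75
tool_pos: [0.5012, 0.2689, 0.1325]
eef_rot: [-0.022, 0.584, 0.811, -0.037]
contact_force: [-0.1, -0.4, 3.5]
finger_gap: 0.218
```

```bash
python3 go.py .501 .280 .096 19.8
```

```text
t 32.75 pos [0.5012 0.2689 0.1325] jaw 18.5 tilt [-0.079 -0.035 -0.996] F [-0.1 -0.4  3.5] gap 19.0 j [-0.88  0.29  0.41  1.71 -0.13  1.26 -0.11]
shift tool [0.0109 0.0064 0.036 ] norm 0.038 turn tool -1.3
shift if turned first [0.0105 0.0036 0.0365]
```

Call:
servo_tool(commands=[255,0.008,0.002,0.008,-1,255,0.003,0.002,0.012,0,255,0,0.001,0.012,0,255,0,0,0.004,0,255,0,0,0,0])

```text
clock: 33.38
tool_pos: [0.5023, 0.2807, 0.0947]
eef_rot: [-0.02, 0.577, 0.816, -0.035]
contact_force: [1.7, 0.6, 3.5]
finger_gap: 0.219
```

```bash
python3 go.py .501 .280 .096 19.8; python3 - <<'E'
from cell import r
import cv2
for n in("side","top"):
    c=r.capture(n);i=c["img"][:,:,::-1]
    i=i[50:260,110:340] if n=="side" else i[150:330,70:280]
    cv2.imwrite(f"pics/x_{n}.png",cv2.resize(i,None,fx=2.7,fy=2.7,interpolation=cv2.INTER_CUBIC))
E
```

```text
t 33.38 pos [0.5023 0.2807 0.0947] jaw 19.5 tilt [-0.073 -0.033 -0.997] F [1.7 0.6 3.5] gap 19.0 j [-0.88  0.33  0.4   1.73 -0.14  1.18 -0.1 ]
shift tool [-0.0002 -0.0015 -0.0011] norm 0.002 turn tool -0.3
shift if turned first [-0.0002 -0.0014 -0.0013]
```

View pics/x_side.png

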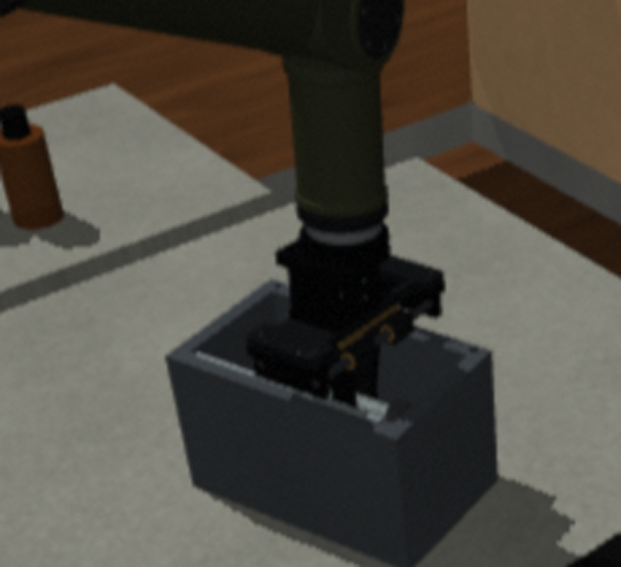

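View pics/x_top.png

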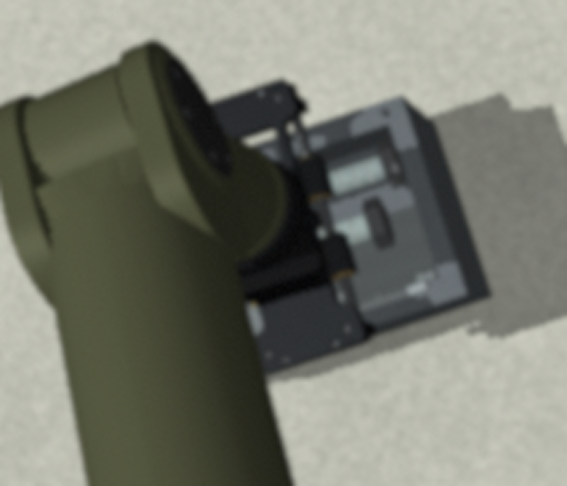

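The flap is well open, the first reject is by the far wall (top 360,172) and the held one (355,228) has a clear drop. Releasing.

Call:
servo_tool(commands=[140,0,0,0.001,0,140,0,0,0,0,140,0,0,0,0,140,0,0,0,0,140,0,0,0,0,140,0,0,0,0,140,0,0,0,0])

```text
clock: 34.35
tool_pos: [0.5056, 0.2818, 0.0949]
eef_rot: [-0.018, 0.577, 0.816, -0.031]
contact_force: [3.5, 1.2, -0.7]
finger_gap: 0.451
```

```bash
python3 go.py .501 .280 .096 19.8; python3 - <<'E'
from cell import r
import cv2
for n in("side","top"):
    c=r.capture(n);i=c["img"][:,:,::-1]
    i=i[50:260,110:340] if n=="side" else i[170:300,150:280]
    cv2.imwrite(f"pics/y_{n}.png",cv2.resize(i,None,fx=2.7 if n=="side" else 4.5,fy=2.7 if n=="side" else 4.5,interpolation=cv2.INTER_CUBIC))
E
```

```text
t 34.35 pos [0.5056 0.2818 0.0949] jaw 19.5 tilt [-0.066 -0.03  -0.997] F [ 3.5  1.2 -0.7] gap 39.2 j [-0.88  0.33  0.4   1.73 -0.14  1.18 -0.1 ]
shift tool [-0.0002 -0.005  -0.0008] norm 0.005 turn tool -0.3
shift if turned first [-0.0002 -0.005  -0.0011]
```

View pics/y_side.png

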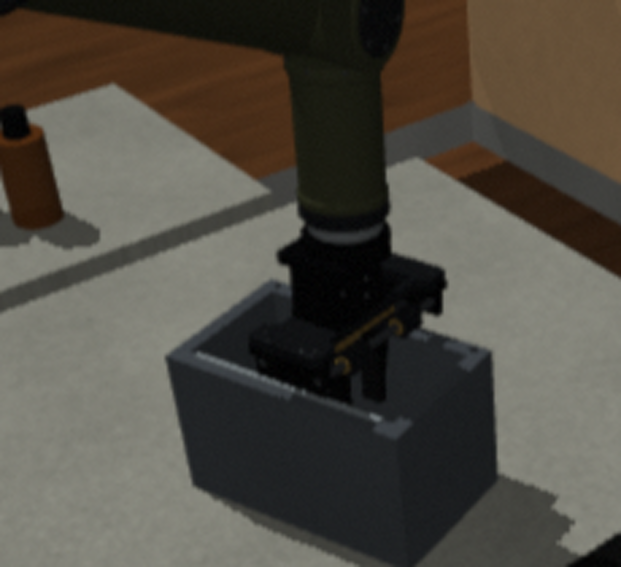

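View pics/y_top.png

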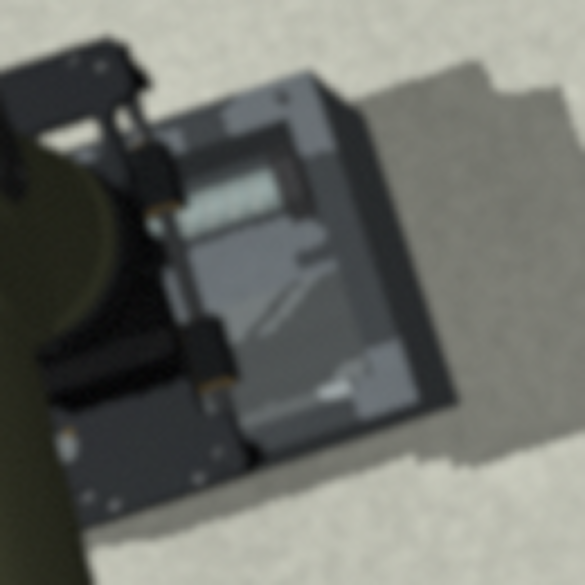

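Call:
servo_tool(commands=[140,0,0,-0.015,0,140,0,0,-0.025,0,140,0,0,-0.03,0,140,0,0,-0.04,0,140,0,0,-0.04,0,140,0,0,0,0])

```text
clock: 35.2
tool_pos: [0.509, 0.284, 0.2512]
eef_rot: [-0.023, 0.577, 0.816, -0.038]
contact_force: [0.1, -0.8, -0.5]
finger_gap: 0.448
```

```bash
python3 go.py .501 .280 .096 19.8; python3 - <<'E'
from cell import r
import cv2
for n in("side","top"):
    c=r.capture(n);i=c["img"][:,:,::-1]
    i=i[50:450,130:530] if n=="side" else i[90:310,60:580]
    f=1.45
    cv2.imwrite(f"pics/z_{n}.png",cv2.resize(i,None,fx=f,fy=f,interpolation=cv2.INTER_CUBIC))
E
```

```text
t 35.2 pos [0.509  0.284  0.2512] jaw 19.5 tilt [-0.082 -0.036 -0.996] F [ 0.1 -0.8 -0.5] gap 39.0 j [-0.89  0.24  0.42  1.52 -0.1   1.49 -0.13]
shift tool [-0.      0.0049  0.1554] norm 0.155 turn tool -0.3
shift if turned first [-0.001  -0.0089  0.1552]
```

View pics/z_side.png

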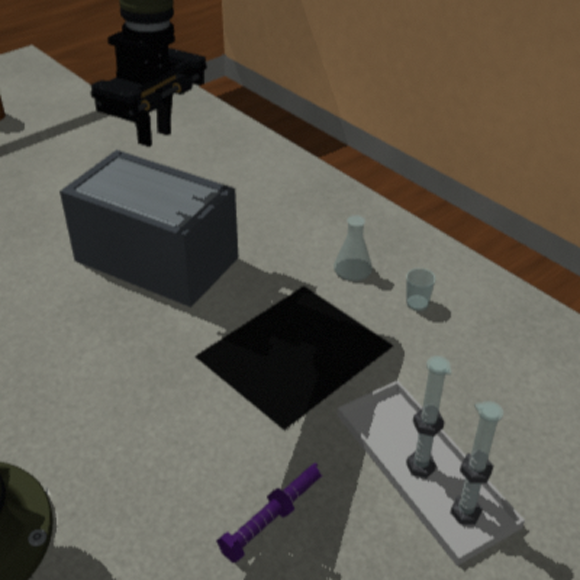

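View pics/z_top.png

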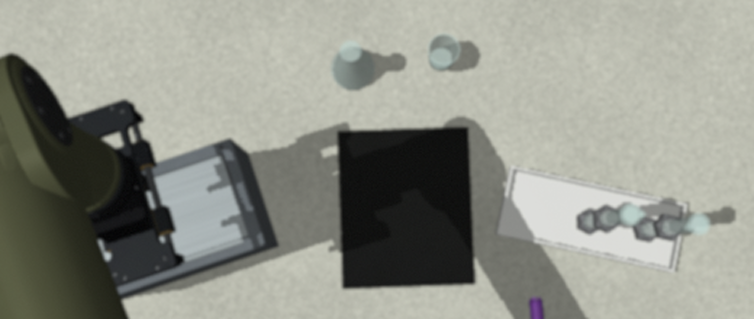

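The flap is closed, neither reject is outside and the fingers are empty. Last check: flap level, and glassware position against the first pictures.

```bash
python3 - <<'E'
from h import *
from cell import r
c0=load("pics/side0.npz");c=r.capture("side")
P=cloud(c);x=np.array([.941,.339]);o=np.array([.492,.298])
print("flap z",[round(float(np.median([P[int(v)+j,int(u)+i,2] for i in(-1,0,1) for j in(-1,0,1)])),4) for u,v in[w2px(c,[*(o+x*t-.08*np.array([.339,-.941])*s),.15]) for t in(-.045,0,.045) for s in(-1,1)]])
for n,(a,b,w,h) in dict(flask=(358,196,32,52),beaker=(408,232,26,34),snd1=(412,294,34,86),snd2=(442,324,38,92)).items():
    t=c0["img"][b:b+h,a:a+w];R=c["img"][b-15:b+h+15,a-15:a+w+15]
    m=cv2.matchTemplate(R,t,cv2.TM_CCOEFF_NORMED);_,v,_,l=cv2.minMaxLoc(m);print(n,"px shift",l[0]-15,l[1]-15,round(v,3))
s=r.get_state();print(s["clock"],s["contact_force"])
E
```

```text
flap z [0.1467, 0.1462, 0.1454, 0.1474, 0.1444, 0.1463]
flask px shift 0 0 0.999
beaker px shift 0 0 0.998
snd1 px shift 0 0 0.851
snd2 px shift 0 0 0.985
35.35 [ 0.90608186 -0.03590371 -0.530441  ]
```

```bash
python3 -c "
from cell import r
print(r.finish_job())"
```

```text
the job is handed in; nothing more can be done
None
```

Both broken cylinders went into the bin and the flap shut after each. I handed the job in at about 35 s of the 72 s allowed.

- **Cylinder from the mat:** my first grasp was about 14 mm off sideways and 16 mm too high, and it nudged the cylinder a few millimetres. I opened, corrected and gripped it properly. I then pressed the flap down with the fingers and dropped it; a picture shows it on the bin floor by the far wall.
- **Cylinder from the tray:** I stood it on the mat, tipped it over between the open fingers and let go. It lay still with its origin on the mat and its jagged end sticking out past the edge. I gripped it again across the middle and dropped it flat. The gripper had drifted to a lean of about 5° by then, which caused no trouble.

**Last checks:**
- **Flap:** it reads level, 144–147 mm at six points. That is about 3–5 mm below the stated 150 mm, in line with the camera's offset on the bin at the start.
- **Glassware:** the flask, the beaker and both sound cylinders show no shift in the side view. The match for the sound cylinder next to the emptied place is weaker (0.85), probably because that neighbour and its shadow are gone.
- **Fingers:** empty and clear of everything.
- **Not confirmed:** I never saw the second cylinder on the bin floor, because the open flap hid it. I take it to be inside because it is neither in the gripper nor anywhere outside the bin, and the flap closed fully.

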